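# Hang the polishing head by the hole that balances it

## Task

Take the polishing head out of its bench rest (the lug on top of its hanger is the handhold) and hang it up on the stand's peg, by whichever of the six hanger holes lets it hang level, so that neither the bob nor the tail dips; leave it hanging still and well onto the peg. How the weight is shared between bob and tail cannot be seen, so feel it as you lift or try a hole and correct. Do not drop the head, and leave the disc and the blocks on the bench where they are.

Things in the scene. Friction and masses are not known exactly. Their poses are not given: they have to be found in the camera images.
- head: Straight polishing head, 224 mm long: aluminium barrel 40 mm diameter x 130 mm, cork bob on the nose, black tail cap, flat steel hanger above. Origin on the barrel axis under the hanger's middle; +y along the barrel to the nose, +z up the hanger to its lug, x square to the hanger plate. At the start it lies in the rest, hanger leaning 25 degrees (lug to the rest's -x side). Weighs 0.3 to 0.8 kg.
- bob_end (a point): Middle of the bob's end face, y = +106 mm in the head's frame. Bob: 48 mm diameter, 31 mm long with its neck, solid or hollow inside: 0.05 to 0.3 kg, which cannot be seen.
- tail_end (a point): Middle of the tail cap's end, y = -118 mm in the head's frame. Cap: 42 mm diameter, 48 mm long with its end boss, solid or hollow inside: 0.05 to 0.3 kg, which cannot be seen. So the head's balance point lies anywhere within 45 mm of its middle along y, 3 to 9 mm above the barrel axis: it shows as a moment when the head is held by the lug, or as a dip when it hangs.
- lug (a point): Grip point in the middle plane of the hanger's lug, z = 136 mm in the head's frame. Hanger: flat plate 8 mm thick throughout (x -4 to +4 mm); two straps (y = -28 and +28) carry a bar 100 mm wide, z = 84 to 114 mm, with the holes; the lug, 36 mm wide, stands on the bar's middle up to z = 150 mm (rounded top to 156). Pinch it across its thickness.
- hole_1 (a point): Centre of hole 1 of the hanger bar, 10 mm diameter, right through the 8 mm plate; at y = -37.5 mm, z = 95 mm in the head's frame (tail side).
- hole_2 (a point): Centre of hole 2 of the hanger bar, 10 mm diameter, right through the 8 mm plate; at y = -22.5 mm, z = 95 mm in the head's frame (tail side).
- hole_3 (a point): Centre of hole 3 of the hanger bar, 10 mm diameter, right through the 8 mm plate; at y = -7.5 mm, z = 95 mm in the head's frame (tail side).
- hole_4 (a point): Centre of hole 4 of the hanger bar, 10 mm diameter, right through the 8 mm plate; at y = 7.5 mm, z = 95 mm in the head's frame (nose side).
- hole_5 (a point): Centre of hole 5 of the hanger bar, 10 mm diameter, right through the 8 mm plate; at y = 22.5 mm, z = 95 mm in the head's frame (nose side).
- hole_6 (a point): Centre of hole 6 of the hanger bar, 10 mm diameter, right through the 8 mm plate; at y = 37.5 mm, z = 95 mm in the head's frame (nose side).
- stand: Fixed steel stand, origin at the centre of its round foot (100 mm diameter) on the bench. A 12 mm rod rises to 0.21 m and bends over to the stand's -x side, where it carries a smooth round peg, 6 mm diameter. Nothing stands higher than the peg's shoulder and tip.
- peg_root (a point): Root of the peg: on its axis, at the face of a 16 mm shoulder; 45 mm in front (-x) of the foot's centre, 215 mm up. The shoulder keeps the barrel off the rod.
- peg_tip (a point): Rounded free tip of the peg, 45 mm from peg_root along -x of the stand and 4.7 mm higher (the peg rises 6 degrees to its tip). The head hangs on the peg between the two, plate square to the stand's x.
- rest: Fixed bench rest: steel base plate 106 x 150 x 10 mm with two wooden V saddles (at y = -54 and +53 mm) that carry the barrel with its axis along the rest's y, 85 mm above the bench, and a bent 8 mm bar on the -x side, 140 mm high, that the hanger's straps lean on. Origin on the bench under the barrel's axis.
- felt_disc: Bystander: brown felt sanding disc, 81 mm diameter, 12 mm thick, lying flat; origin at the centre of its underside.
- cork_block: Bystander: brown sanding block, 60 x 110 x 35 mm; origin at the centre of its underside.
- dark_block: Bystander: dark wood block, 33 x 84 x 20 mm; origin at the centre of its underside.

How it is judged:
By the outcome, as a careful person would: the job done as asked, in the order asked, and still so for the second after the job is handed in, with the robot touching nothing.
It also fails if it takes over 67 s, if anything falls off the work surface, if the arm or the gripper's body presses on something with over 40 N, if the wrist force passes 120 N, or if a joint passes its speed limit or range.

## Robot

A 7-joint arm with a two-finger parallel gripper is mounted at the origin on the work surface; the furniture and walls round the work are solid. World frame = base frame: x ahead of the robot, y to its left, z up, the work surface at z = 0. Lengths are in m, angles in degrees, forces in N, time in s.
With the tool pointing down it reaches from about 0.425 to 0.875 m from the base axis. Payload 4.7 kg.
Tool frame: the origin (TCP) lies on the mounting face of the last link; the fingertips stand tcp_to_tips ahead of it and the grasp point (between the pads) lies 164 mm ahead of it (tcp_to_tips is the distance from the TCP to the fingertips, in m); z points along the fingers, y is the line along which they close (so a half turn about z gives the same grasp; the last joint's range is limited). The gripper opens to 87 mm and grips with 3 to 60 N. Pads are 19 mm wide; open, the fingers measure 117 mm over their backs; the gripper's body (75 mm by 190 mm) begins 51 mm behind the grasp point.
Start: joints at [75.235, 18.392, -4.016, 83.108, 1.295, 78.541, -3.26], TCP at [0.174, -0.626, 0.405] pointing down, gripper open.
Joint ranges: [-163.93, 163.93], [-17.29, 119.83], [-79.2, 71.16], [3.27, 140.29], [-89.18, 269.18], [5.43, 117.66], [-154.24, 154.24]. Speed limits (degrees/s): [147.25, 147.25, 180, 180, 180, 180, 180].

## Interface

Orientations are given as [roll, pitch, yaw] about the fixed x, y, z axes, in that order (R = Rz(yaw) Ry(pitch) Rx(roll)).
In Python, from cell import get_obs, read_camera, sign_off, tcp_to_tips gives the robot as it stands.
- The arm moves only by the tool drive_tool, never from a script. Its argument "rows" is one flat list of numbers, 7 for each row, row after row: the shift along the tool's x, y, z in m, then the turn, a rotation vector about the tool's x, y, z in rad, then the gripper command: -1 is shut, 1 is fully open, values between are in proportion. In form: [tx, ty, tz, rx, ry, rz, fingers, tx, ty, tz, rx, ry, rz, fingers, ...]. A call has 1 to 5 rows; each row shifts and turns the commanded pose from where the row before left it, along the tool's axes as they then stand; what a row does not reach is not made up. A row lasts 1/8 s, in which the tool goes at most 62.5 mm and 10.7 degrees, less where a joint would pass 70% of its speed; a pose out of reach is approached as far as the arm can. A call is refused whole if a number of a shift passes 0.0625 or a number of a turn 0.188, either way. A call with a gripper value outside its range is refused whole. The fingers move at their own pace and stop on an object; "grip_force" is the grip in N (left out, the last holds). Time passes only in rows, so rows that do not move let the fingers close. It gives the time, the measured TCP pose, the force, the opening and the grip force at its end, in the units of the state.
- get_obs(): the state, without advancing time (a new reading comes with each control period).
- read_camera(name): name is "scene" or "top"; returns a dict with "color" (480x640x3 uint8, blue, green, red), "fov_y" (degrees; the focal length in pixels is half the picture's height over the tangent of half this angle, whatever the lens; pixels are square), "cx", "cy" (the principal point, pixels), "cam_to_world" (4x4, takes a point from camera to world coordinates). Camera axes: x right, y up, looking along -z (the intrinsics and any distortion apply to the point x, -y, -z); pixel columns grow to the right and rows downward; lengths in m; the calibration is good to about 2 mm. A picture is of the moment at which its call begins. There is no depth.
- sign_off(): hands the job in; it is judged then, once.
The state is a dict: "time_s": time; "qpos": joint angles; "joint_velocities": joint speeds; "effort": joint torques, N m; "tool_pos": TCP position; "tool_rot": TCP orientation; "force": force on the tool from outside, world axes, zero at the start; "wrist_torque": the same for the moment, N m; "grip_width": finger opening in m; "grasp_force": force on a finger pad.
Only numpy, scipy, OpenCV 4.12 (cv2) and the standard library are available. Lean on these libraries where they do the work, as an engineer would, in place of code of your own. Each camera call takes 0.05 s, during which the arm holds its last target. There are 200 camera calls.

## Working session

There is one attempt and no reset: what is moved stays moved. The work goes in short steps, Python scripts to look and compute and a tool call to move; the robot and the scene stay as the last step left them, time stands still between calls to the robot, and variables do not carry over. Pictures are saved under pics/ and viewed, at most 10 in all, crops included, and the job is handed in when it is done.

Besides the shell and the picture viewer there is one more tool, called after "Request:" in YAML: its name, and indented under it one key for each argument. drive_tool: Moves the arm, as the interface text tells. Its arguments: {"type":"object","properties":{"rows":{"type":"array","items":{"type":"number"}},"grip_force":{"type":"number"}},"required":["rows"]}

```bash
ls; mkdir -p pics
python3 - <<'E'
from cell import *
import cv2,numpy as np
o=get_obs();print(o,tcp_to_tips)
for n in("scene","top"):
    c=read_camera(n);cv2.imwrite(f"pics/{n}0.png",c["color"]);print(n,{k:v for k,v in c.items() if k!="color"})
E
```

```text
pics
{'time_s': 0.0, 'qpos': array([75.23584915, 18.4388391 , -4.01451607, 83.17514815,  1.29635173,
       78.53815551, -3.26313048]), 'joint_velocities': array([-0.00624463, -0.08986384, -0.02471524,  0.01721289,  0.01911245,
        0.02988668,  0.00642   ]), 'effort': array([ 8.35619267e-04, -4.91290784e+01, -4.03892091e-01, -3.12521982e+01,
       -6.40306226e-02,  4.37714683e-02,  1.86629445e-04]), 'tool_pos': array([ 0.17439369, -0.62596166,  0.40366138]), 'tool_rot': array([-1.79893168e+02,  7.27872950e-03,  1.55700885e+01]), 'force': array([-0.97165877,  0.31844787,  0.50502868]), 'wrist_torque': array([-0.02797092, -0.03345186, -0.04031438]), 'grasp_force': 0.0, 'grip_width': 0.08682223176858453} 0.1822
scene {'fov_y': 48.054198487441354, 'cx': 317.8678316531435, 'cy': 250.5622218359775, 'cam_to_world': array([[-0.8864917 ,  0.30649809, -0.3466863 ,  0.14244088],
       [-0.46233557, -0.61813713,  0.63572975,  0.49710172],
       [-0.01944972,  0.72385455,  0.6896784 ,  0.83079004],
       [ 0.        ,  0.        ,  0.        ,  1.        ]])}
top {'fov_y': 45.08723411728731, 'cx': 315.35355512258394, 'cy': 240.70958949062336, 'cam_to_world': array([[-0.00918516,  0.99891687, -0.045615  ,  0.38909968],
       [-0.99989441, -0.00866134,  0.01166796, -0.11175794],
       [ 0.01126024,  0.04571735,  0.99889095,  1.48419725],
       [ 0.        ,  0.        ,  0.        ,  1.        ]])}
```

View pics/scene0.png

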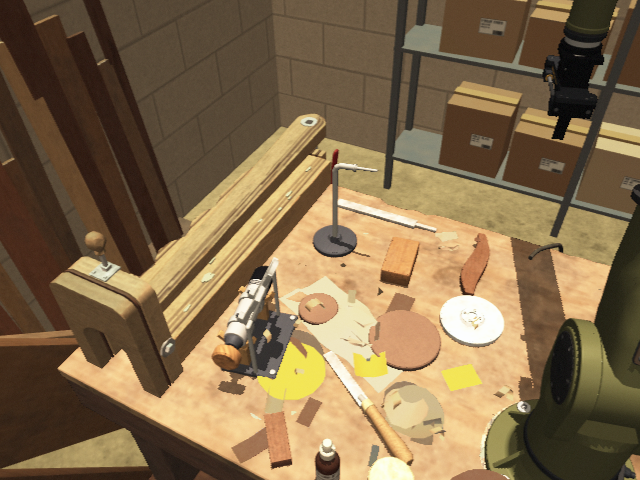

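View pics/top0.png

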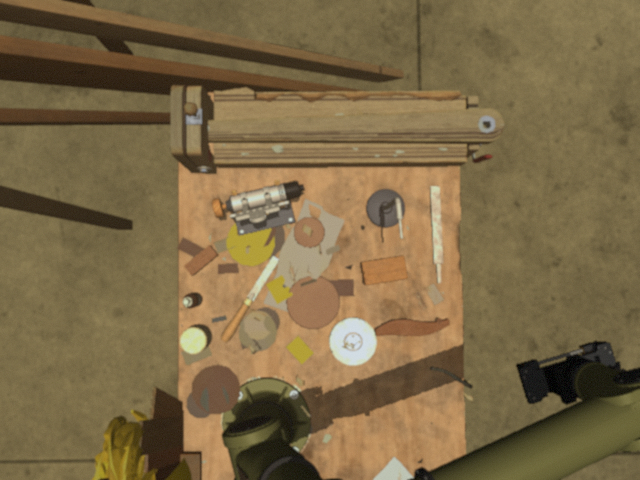

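The scene view shows the head in its rest at about (250,320), with the bob at (225,357), the tail at (265,275) and the hanger on the robot's side. The stand's foot is at (335,240) and the peg runs (345,166) to (377,170). In the top view the head spans (215,208) to (303,188) and the stand is at (385,208).

Run:
```python
import cv2,numpy as np
s=cv2.imread("pics/scene0.png");t=cv2.imread("pics/top0.png")
def crop(im,x,y,w,h,W,H): return cv2.resize(im[y:y+h,x:x+w],(W,H),interpolation=cv2.INTER_CUBIC)
a=crop(s,205,250,100,130,400,520)   # x4
b=crop(t,205,172,100,72,400,288)
c=crop(s,305,155,80,58,400,290)[:232] # x5
c=crop(s,305,150,80,46,400,230)
im=np.zeros((520,800,3),np.uint8); im[:520,:400]=a; im[:288,400:]=b; im[290:520,400:]=c
cv2.imwrite("pics/c1.png",im)
cv2.imwrite("pics/c2.png",np.hstack([crop(t,360,180,60,75,480,600)]))
```

```text
(no output)
```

View pics/c1.png

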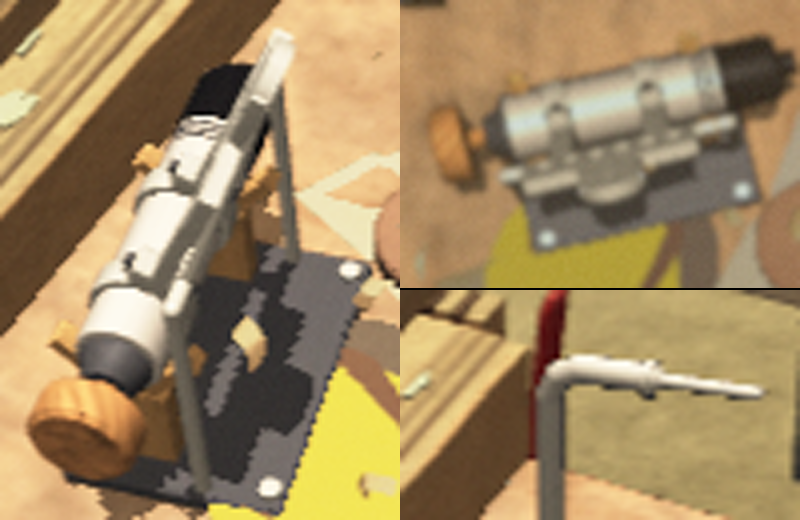

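View pics/c2.png

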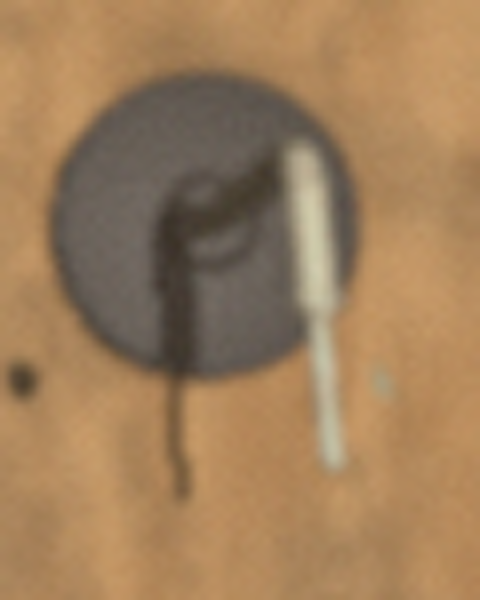

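```bash
cat > h.py <<'E'
import numpy as np,cv2
from cell import *
from scipy.spatial.transform import Rotation as R
import pickle,os
if not os.path.exists("cal.pkl"):
    pickle.dump({n:{k:v for k,v in read_camera(n).items() if k!="color"} for n in("scene","top")},open("cal.pkl","wb"))
C=pickle.load(open("cal.pkl","rb"))
def ray(n,p):
    c=C[n];f=240/np.tan(np.radians(c["fov_y"]/2));M=np.array(c["cam_to_world"])
    d=M[:3,:3]@np.array([(p[0]-c["cx"])/f,-(p[1]-c["cy"])/f,-1]);return M[:3,3],d/np.linalg.norm(d)
def onz(n,p,z):
    o,d=ray(n,p);return o+d*(z-o[2])/d[2]
def proj(n,P):
    c=C[n];f=240/np.tan(np.radians(c["fov_y"]/2));M=np.array(c["cam_to_world"])
    q=M[:3,:3].T@(np.array(P)-M[:3,3]);return np.array([c["cx"]-f*q[0]/q[2],c["cy"]+f*q[1]/q[2]]).round(1)
def tri(ps,pt):
    (a,u),(b,v)=ray("scene",ps),ray("top",pt)
    s=np.linalg.lstsq(np.c_[u,-v],b-a,rcond=None)[0];P,Q=a+u*s[0],b+v*s[1]
    return (P+Q)/2,np.linalg.norm(P-Q)
E
python3 - <<'E'
from h import *
np.set_printoptions(precision=4,suppress=True)
print("foot",onz("top",(385.2,207.7),0.005), onz("scene",(335,240.5),0.005))
for n,s,t,z in(("root",(356,167.6),(399.9,218.2),.215),("tip",(377.3,170.2),(401.5,238.2),.2197)):
    print(n,tri(s,t),onz("top",t,z),onz("scene",s,z))
b=onz("top",(212.3,207.8),.085);t=onz("top",(303.3,187.4),.085)
print(b,t,np.linalg.norm(b-t)); y=(b-t)/np.linalg.norm(b-t); o=(b*118+t*106)/224
x=np.cross(y,[0,0,1]);a=np.radians(25)
Z=-np.sin(a)*x+np.cos(a)*np.array([0,0,1]);X=np.cross(y,Z)
print("yaw",np.degrees(np.arctan2(y[1],y[0]))-90,"o",o)
for nm,P in(("lug",(0,0,.136)),("lugtop",(0,0,.156)),("bar+",(0,.05,.114)),("bar-",(0,-.05,.114)),("bob",(0,.106,0)),("tail",(0,-.118,0))):
    W=o+P[0]*X+P[1]*y+P[2]*Z;p=proj("scene",W);q=proj("top",W)
    print(nm,W,"scene c1",(p-[205,250])*4+1.5,"top c1",(q-[205,172])*4+[401.5,1.5])
E
```

```text
foot [ 0.5401 -0.3094  0.005 ] [ 0.538  -0.3107  0.005 ]
root (array([ 0.4946, -0.3136,  0.2155]), np.float64(0.0011368833476962934)) [ 0.4951 -0.3135  0.215 ] [ 0.4943 -0.3144  0.215 ]
tip (array([ 0.4502, -0.3154,  0.2218]), np.float64(0.0009484249425066663)) [ 0.4507 -0.3156  0.2197] [ 0.4508 -0.3184  0.2197]
[0.535 0.121 0.085] [ 0.5831 -0.1     0.085 ] 0.2261266846342654
yaw 12.263587584038376 o [0.5577 0.0164 0.085 ]
lug [0.5016 0.0042 0.2083] scene c1 [258.3  92.7] top c1 [605.1 180.3]
lugtop [0.4933 0.0024 0.2264] scene c1 [274.7  64.7] top c1 [605.5 192.7]
bar+ [0.5001 0.0551 0.1883] scene c1 [198.7 212.3] top c1 [517.9 187.1]
bar- [ 0.5213 -0.0427  0.1883] scene c1 [279.9  39.5] top c1 [691.9 147.9]
bob [0.5352 0.12   0.085 ] scene c1 [ 67.5 454.7] top c1 [432.3 144.3]
tail [ 0.5828 -0.0989  0.085 ] scene c1 [246.3  78.7] top c1 [793.1  63.5]
```

```bash
cat >> h.py <<'E'
def plan(wps,f,cur=None):
    """wps: [(pos,Rmat,n)]; prints rows in tool axes, 5 per call"""
    if cur is None:
        o=get_obs();p,r=np.array(o["tool_pos"]),R.from_euler("xyz",o["tool_rot"],degrees=True)
    else: p,r=np.array(cur[0]),R.from_matrix(cur[1])
    rows=[]
    for P,M,n in wps:
        P=np.array(P);q=R.from_matrix(M);dv=(r.inv()*q).as_rotvec();p0,r0=p,r
        for i in range(1,n+1):
            pn=p0+(P-p0)*i/n;rn=r0*R.from_rotvec(dv*i/n)
            rows.append(np.r_[r.inv().apply(pn-p),(r.inv()*rn).as_rotvec(),f]);p,r=pn,rn
    rows=np.array(rows)
    for k in range(0,len(rows),5):
        print("[",", ".join(",".join(f"{v:.3f}".rstrip("0").rstrip(".").replace("-0","-0") for v in x) for x in rows[k:k+5]),"]")
def headR(yaw,lean):  # head frame columns X,Y,Z ; lean deg to -x
    return (R.from_euler("z",yaw,degrees=True)*R.from_euler("y",-lean,degrees=True)).as_matrix()
def toolR(H): return np.c_[H[:,1],H[:,0],-H[:,2]]
def st():
    o=get_obs();print({k:np.round(o[k],4) for k in("time_s","tool_pos","tool_rot","force","wrist_torque","grip_width","grasp_force")});return o
E
python3 - <<'E'
from h import *
H=headR(12.3,25);lug=np.array([.5021,.0017,.2083]);T=toolR(H)
pre=lug+H[:,2]*.234;print(pre,lug+H[:,2]*.164)
mid=pre+[-.02,-.25,.07]
Tm=toolR(headR(-25,5))
plan([(mid,Tm,9),(pre,T,6)],1)
E
```

```text
[ 0.40547735 -0.01936714  0.42037602] [ 0.43438156 -0.01306501  0.35693448]
[ 0.033,-0.032,-0.01,-0.009,0.004,-0.096,1, 0.036,-0.028,-0.01,-0.009,0.004,-0.096,1, 0.039,-0.025,-0.01,-0.009,0.004,-0.096,1, 0.041,-0.021,-0.01,-0.009,0.004,-0.096,1, 0.043,-0.017,-0.01,-0.009,0.004,-0.096,1 ]
[ 0.044,-0.013,-0.01,-0.009,0.004,-0.096,1, 0.045,-0.008,-0.01,-0.009,0.004,-0.096,1, 0.046,-0.004,-0.01,-0.009,0.004,-0.096,1, 0.046,0.001,-0.009,-0.009,0.004,-0.096,1, 0.039,-0.016,0.01,-0.056,0.028,-0.105,1 ]
[ 0.04,-0.012,0.011,-0.056,0.028,-0.105,1, 0.041,-0.008,0.011,-0.056,0.028,-0.105,1, 0.041,-0.005,0.012,-0.056,0.028,-0.105,1, 0.041,-0.001,0.013,-0.056,0.028,-0.105,1, 0.041,0.003,0.014,-0.056,0.028,-0.105,1 ]
```

Request:
drive_tool:
  rows: [0.033, -0.032, -0.01, -0.009, 0.004, -0.096, 1, 0.036, -0.028, -0.01, -0.009, 0.004, -0.096, 1, 0.039, -0.025, -0.01, -0.009, 0.004, -0.096, 1, 0.041, -0.021, -0.01, -0.009, 0.004, -0.096, 1, 0.043, -0.017, -0.01, -0.009, 0.004, -0.096, 1]

```text
time_s: 0.82
tool_pos: [0.2921, -0.4262, 0.4541]
tool_rot: [177.2, -0.5, 43.3]
force: [0.9, 0.2, 0.2]
grip_width: 0.0871
grasp_force: 0.0
```

Request:
drive_tool:
  rows: [0.044, -0.013, -0.01, -0.009, 0.004, -0.096, 1, 0.045, -0.008, -0.01, -0.009, 0.004, -0.096, 1, 0.046, -0.004, -0.01, -0.009, 0.004, -0.096, 1, 0.046, 0.001, -0.009, -0.009, 0.004, -0.096, 1, 0.039, -0.016, 0.01, -0.056, 0.028, -0.105, 1]

```text
time_s: 1.45
tool_pos: [0.3889, -0.2253, 0.4824]
tool_rot: [171.6, -0.8, 71.6]
force: [-0.6, 0.4, 0.1]
grip_width: 0.0868
grasp_force: 0.0
```

Request:
drive_tool:
  rows: [0.04, -0.012, 0.011, -0.056, 0.028, -0.105, 1, 0.041, -0.008, 0.011, -0.056, 0.028, -0.105, 1, 0.041, -0.005, 0.012, -0.056, 0.028, -0.105, 1, 0.041, -0.001, 0.013, -0.056, 0.028, -0.105, 1, 0.041, 0.003, 0.014, -0.056, 0.028, -0.105, 1]

```text
time_s: 2.08
tool_pos: [0.4301, -0.0414, 0.4251]
tool_rot: [157.3, -0.7, 100.3]
force: [1.4, -0.7, -0.1]
grip_width: 0.0869
grasp_force: 0.0
```

Request:
drive_tool:
  rows: [0, 0, 0, 0, 0, 0, 1, 0, 0, 0, 0, 0, 0, 1]

```text
time_s: 2.33
tool_pos: [0.4298, -0.0432, 0.4257]
tool_rot: [157.4, -0.7, 100.0]
force: [-0.2, -0.3, -0.6]
grip_width: 0.087
grasp_force: 0.0
```

Run:
```python
from h import *
o=st()
H=headR(12.3,25);lug=np.array([.5021,.0017,.2083]);T=toolR(H)
plan([(lug+H[:,2]*.194,T,2),(lug+H[:,2]*.164,T,3)],1)
a=read_camera("scene")["color"];b=read_camera("top")["color"]
def crop(im,x,y,w,h,k): return cv2.resize(im[y:y+h,x:x+w],None,fx=k,fy=k,interpolation=cv2.INTER_CUBIC)
cv2.imwrite("pics/c3.png",np.hstack([crop(a,205,180,130,195,3),crop(b,205,152,130,195,3)]))
```

```text
{'time_s': np.float64(2.325), 'tool_pos': array([ 0.4298, -0.0432,  0.4257]), 'tool_rot': array([157.3927,  -0.6812, 100.0313]), 'force': array([-0.1865, -0.2541, -0.5628]), 'wrist_torque': array([-0.1278,  0.2799, -0.0112]), 'grip_width': np.float64(0.087), 'grasp_force': np.float64(0.0)}
[ 0.014,-0.009,0.019,-0.021,0.003,-0.021,1, 0.014,-0.009,0.019,-0.021,0.003,-0.021,1, 0,0,0.01,0,0,0,1, 0,-0,0.01,0,-0,-0,1, 0,0,0.01,0,0,0,1 ]
```

View pics/c3.png

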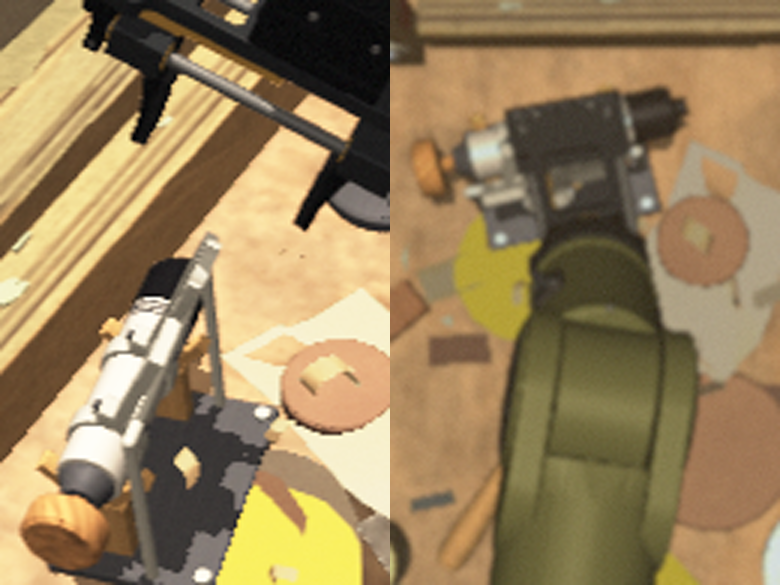

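The fingers, at (150,110) and (320,200), are open above the lug at (212,240), about 35 mm short of the pre-grasp pose. I'll line up first, then descend.

Request:
drive_tool:
  rows: [0.014, -0.009, 0.0, -0.021, 0.003, -0.021, 1, 0.014, -0.009, 0.0, -0.021, 0.003, -0.021, 1, 0, 0, 0, 0, 0, 0, 1]

```text
time_s: 2.8
tool_pos: [0.4332, -0.0208, 0.4143]
tool_rot: [156.0, -0.4, 102.7]
force: [1.1, -0.3, 0.1]
grip_width: 0.0869
grasp_force: 0.0
```

Run:
```python
from h import *
o=st()
H=headR(12.3,25);lug=np.array([.5021,.0017,.2083]);T=toolR(H)
plan([(lug+H[:,2]*.194,T,2),(lug+H[:,2]*.164,T,3)],1)
```

```text
{'time_s': np.float64(2.8), 'tool_pos': array([ 0.4332, -0.0208,  0.4143]), 'tool_rot': array([155.9859,  -0.4487, 102.6695]), 'force': array([ 1.0982, -0.2879,  0.0994]), 'wrist_torque': array([-0.0751,  0.3517, -0.015 ]), 'grip_width': np.float64(0.0869), 'grasp_force': np.float64(0.0)}
[ 0.004,-0.011,0.012,-0.009,-0.005,0.001,1, 0.004,-0.011,0.012,-0.009,-0.005,0.001,1, 0,0,0.01,0,0,0,1, 0,-0,0.01,0,0,0,1, 0,0,0.01,0,0,0,1 ]
```

Request:
drive_tool:
  rows: [0.004, -0.011, 0.008, -0.009, -0.005, 0.001, 1, 0.004, -0.011, 0.008, -0.009, -0.005, 0.001, 1, 0, 0, 0, 0, 0, 0, 1]

```text
time_s: 3.18
tool_pos: [0.4286, -0.0179, 0.3876]
tool_rot: [155.5, -0.2, 102.3]
force: [-0.2, -0.1, 0.4]
grip_width: 0.0871
grasp_force: 0.0
```

Run:
```python
from h import *
o=st()
H=headR(12.3,25);lug=np.array([.5021,.0017,.2083]);T=toolR(H)
plan([(lug+H[:,2]*.184,T,2),(lug+H[:,2]*.164,T,3)],1)
```

```text
{'time_s': np.float64(3.175), 'tool_pos': array([ 0.4286, -0.0179,  0.3876]), 'tool_rot': array([155.4726,  -0.157 , 102.2916]), 'force': array([-0.1939, -0.0768,  0.351 ]), 'wrist_torque': array([-0.1865,  0.3456,  0.0179]), 'grip_width': np.float64(0.0871), 'grasp_force': np.float64(0.0)}
[ 0.002,-0.003,0.005,-0.004,-0.001,-0.001,1, 0.002,-0.003,0.005,-0.004,-0.001,-0.001,1, 0,-0,0.007,0,0,0,1, -0,0,0.007,-0,-0,-0,1, 0,-0,0.007,0,-0,-0,1 ]
```

Request:
drive_tool:
  rows: [0.002, -0.003, 0.005, -0.004, -0.001, -0.001, 1, 0.002, -0.003, 0.005, -0.004, -0.001, -0.001, 1, 0, 0, 0.007, 0, 0, 0, 1, 0, 0, 0.007, 0, 0, 0, 1, 0, 0, 0.007, 0, 0, 0, 1]

```text
time_s: 3.8
tool_pos: [0.4363, -0.0124, 0.3584]
tool_rot: [154.8, 0.0, 102.3]
force: [0.2, -0.1, 0.3]
grip_width: 0.0871
grasp_force: 0.0
```

Request:
drive_tool:
  rows: [0, 0, 0, 0, 0, 0, -0.4, 0, 0, 0, 0, 0, 0, -0.4, 0, 0, 0, 0, 0, 0, -0.4]
  grip_force: 4

```text
time_s: 4.18
tool_pos: [0.4361, -0.0124, 0.3592]
tool_rot: [154.8, 0.0, 102.3]
force: [0.8, -0.3, 0.2]
grip_width: 0.0648
grasp_force: 0.0
```

Run:
```python
from h import *
o=st()
H=headR(12.3,25);lug=np.array([.5021,.0017,.2083]);T=toolR(H)
plan([(lug+H[:,2]*.164,T,1)],1)
a=read_camera("scene")["color"];b=read_camera("top")["color"]
def crop(im,x,y,w,h,k): return cv2.resize(im[y:y+h,x:x+w],None,fx=k,fy=k,interpolation=cv2.INTER_CUBIC)
cv2.imwrite("pics/c4.png",np.hstack([crop(a,230,200,80,120,5),crop(b,235,170,80,120,5)]))
```

```text
{'time_s': np.float64(4.175), 'tool_pos': array([ 0.4361, -0.0124,  0.3592]), 'tool_rot': array([1.548147e+02, 4.960000e-02, 1.023386e+02]), 'force': array([ 0.8333, -0.3363,  0.1925]), 'wrist_torque': array([-0.1156,  0.368 , -0.0225]), 'grip_width': np.float64(0.0648), 'grasp_force': np.float64(0.0)}
[ -0,-0.003,0.001,0.003,0,0.001,1 ]
```

View pics/c4.png

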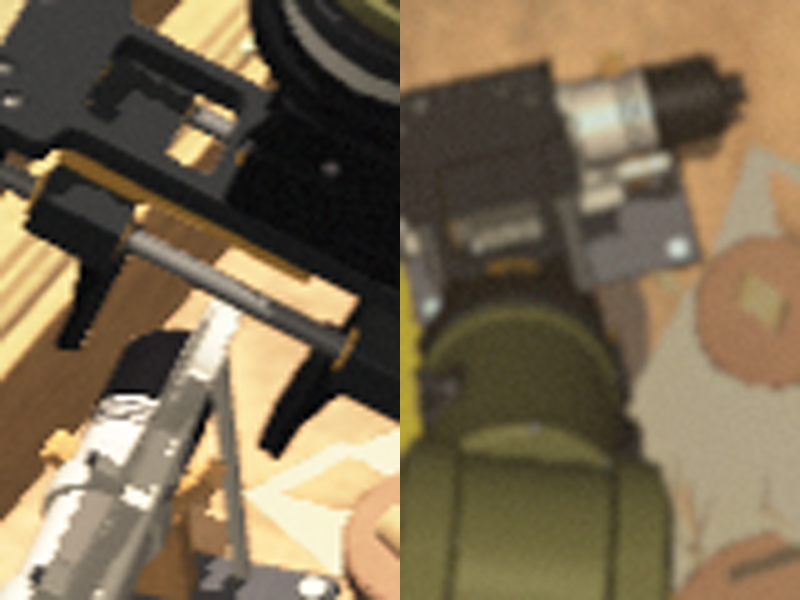

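The lug at (225,320) is centred between the fingertips, at (75,340) and (275,450). I'll close now.

Request:
drive_tool:
  rows: [0, -0.002, 0.001, 0, 0, 0, -1, 0, 0, 0, 0, 0, 0, -1, 0, 0, 0, 0, 0, 0, -1, 0, 0, 0, 0, 0, 0, -1, 0, 0, 0, 0, 0, 0, -1]
  grip_force: 5

```text
time_s: 4.9
tool_pos: [0.4346, -0.0127, 0.3571]
tool_rot: [154.9, 0.0, 102.3]
force: [-1.4, -1.1, 0.7]
grip_width: 0.0084
grasp_force: 5.0
```

Request:
drive_tool:
  rows: [0, 0, 0, 0, 0, 0, -1, 0, 0, 0, 0, 0, 0, -1, 0, 0, 0, 0, 0, 0, -1, 0, 0, 0, 0, 0, 0, -1]

```text
time_s: 5.4
tool_pos: [0.4346, -0.0127, 0.3571]
tool_rot: [154.9, 0.0, 102.3]
force: [-1.9, -0.4, 0.1]
grip_width: 0.0082
grasp_force: 5.0
```

Request:
drive_tool:
  rows: [0, 0, 0, 0, 0, 0, -1, 0, 0, 0, 0, 0, 0, -1, 0, 0.0013, -0.0027, 0, 0, 0, -1, 0, 0.0013, -0.0027, 0, 0, 0, -1]
  grip_force: 60

```text
time_s: 5.9
tool_pos: [0.4345, -0.0126, 0.3623]
tool_rot: [154.9, -0.0, 102.3]
force: [-0.4, -0.1, -5.0]
grip_width: 0.0076
grasp_force: 59.9
```

Request:
drive_tool:
  rows: [0, 0.0042, -0.009, 0, 0, 0, -1, 0, 0.0042, -0.009, 0, 0, 0, -1, 0, 0.0042, -0.009, 0, 0, 0, -1, 0, 0.0042, -0.009, 0, 0, 0, -1, 0, 0, 0, 0, 0, 0, -1]

```text
time_s: 6.52
tool_pos: [0.435, -0.0127, 0.4041]
tool_rot: [154.7, 0.1, 102.3]
force: [-0.2, 1.2, -4.8]
grip_width: 0.0078
grasp_force: 59.9
```

Run:
```python
from h import *
o=st()
```

```text
{'time_s': np.float64(6.525), 'tool_pos': array([ 0.435 , -0.0127,  0.4041]), 'tool_rot': array([1.547225e+02, 7.460000e-02, 1.023385e+02]), 'force': array([-0.2276,  1.1797, -4.7624]), 'wrist_torque': array([-0.3444,  0.9963, -0.0031]), 'grip_width': np.float64(0.0078), 'grasp_force': np.float64(59.9176)}
```

Run:
```python
from h import *
T=toolR(headR(3,0))
plan([((.455,-.015,.50),T,6),((.415,-.316,.50),T,9)],-1)
```

```text
[ -0.001,0.01,-0.013,0.073,-0.006,0.027,-1, -0.001,0.009,-0.014,0.073,-0.006,0.027,-1, -0.001,0.008,-0.014,0.073,-0.006,0.027,-1, -0.001,0.007,-0.015,0.073,-0.006,0.027,-1, -0.001,0.006,-0.015,0.073,-0.006,0.027,-1 ]
[ -0.001,0.004,-0.016,0.073,-0.006,0.027,-1, -0.033,-0.006,-0,0,-0,0,-1, -0.033,-0.006,-0,0,-0,0,-1, -0.033,-0.006,-0,0,-0,0,-1, -0.033,-0.006,-0,0,-0,-0,-1 ]
[ -0.033,-0.006,-0,0,-0,0,-1, -0.033,-0.006,-0,0,-0,-0,-1, -0.033,-0.006,-0,0,-0,-0,-1, -0.033,-0.006,-0,0,-0,-0,-1, -0.033,-0.006,-0,0,-0,-0,-1 ]
```

Request:
drive_tool:
  rows: [0, 0.008, -0.018, 0, 0, 0, -1, 0, 0.008, -0.018, 0, 0, 0, -1, 0, 0.008, -0.018, 0, 0, 0, -1, 0, 0.008, -0.018, 0, 0, 0, -1, 0, 0, 0, 0, 0, 0, -1]

```text
time_s: 7.15
tool_pos: [0.4466, -0.0142, 0.4818]
tool_rot: [155.2, -0.1, 102.4]
force: [0.7, -0.1, -5.1]
grip_width: 0.0077
grasp_force: 59.9
```

Run:
```python
from h import *
T=toolR(headR(3,0)); st()
plan([((.455,-.015,.50),T,7),((.415,-.316,.50),T,10)],-1)
```

```text
{'time_s': np.float64(7.15), 'tool_pos': array([ 0.4466, -0.0142,  0.4818]), 'tool_rot': array([ 1.551735e+02, -7.860000e-02,  1.024199e+02]), 'force': array([ 0.6768, -0.1284, -5.0952]), 'wrist_torque': array([-0.2612,  0.9993, -0.0141]), 'grip_width': np.float64(0.0077), 'grasp_force': np.float64(59.9187)}
[ -0,0.002,-0.002,0.062,-0.005,0.023,-1, -0,0.002,-0.002,0.062,-0.005,0.023,-1, -0,0.002,-0.002,0.062,-0.005,0.023,-1, -0,0.002,-0.002,0.062,-0.005,0.023,-1, -0,0.002,-0.002,0.062,-0.005,0.023,-1 ]
[ -0,0.001,-0.002,0.062,-0.005,0.023,-1, -0,0.001,-0.003,0.062,-0.005,0.023,-1, -0.03,-0.006,-0,-0,-0,0,-1, -0.03,-0.006,-0,-0,-0,0,-1, -0.03,-0.006,-0,-0,-0,-0,-1 ]
[ -0.03,-0.006,-0,-0,-0,0,-1, -0.03,-0.006,-0,-0,-0,-0,-1, -0.03,-0.006,-0,-0,-0,0,-1, -0.03,-0.006,-0,-0,-0,0,-1, -0.03,-0.006,-0,-0,-0,0,-1 ]
[ -0.03,-0.006,-0,-0,-0,-0,-1, -0.03,-0.006,-0,-0,-0,0,-1 ]
```

Request:
drive_tool:
  rows: [0, 0.002, -0.002, 0.062, -0.005, 0.023, -1, 0, 0.002, -0.002, 0.062, -0.005, 0.023, -1, 0, 0.002, -0.002, 0.062, -0.005, 0.023, -1, 0, 0.002, -0.002, 0.062, -0.005, 0.023, -1, 0, 0.002, -0.002, 0.062, -0.005, 0.023, -1]

```text
time_s: 7.78
tool_pos: [0.4526, -0.0132, 0.4918]
tool_rot: [173.3, -0.6, 95.7]
force: [-0.4, -0.3, -4.4]
grip_width: 0.0076
grasp_force: 59.9
```

Request:
drive_tool:
  rows: [0, 0.001, -0.002, 0.062, -0.005, 0.023, -1, 0, 0.001, -0.003, 0.062, -0.005, 0.023, -1, -0.02, -0.006, 0, 0, 0, 0, -1, -0.03, -0.006, 0, 0, 0, 0, -1, -0.03, -0.006, 0, 0, 0, 0, -1]

```text
time_s: 8.4
tool_pos: [0.4405, -0.0947, 0.4969]
tool_rot: [-179.7, -0.1, 93.1]
force: [-0.4, -1.6, -5.4]
grip_width: 0.0073
grasp_force: 60.0
```

Request:
drive_tool:
  rows: [-0.03, -0.006, 0, 0, 0, 0, -1, -0.03, -0.006, 0, 0, 0, 0, -1, -0.03, -0.006, 0, 0, 0, 0, -1, -0.03, -0.006, 0, 0, 0, 0, -1, -0.03, -0.006, 0, 0, 0, 0, -1]

```text
time_s: 9.02
tool_pos: [0.4185, -0.2463, 0.4967]
tool_rot: [-179.7, -0.1, 93.1]
force: [0.0, 1.0, -4.3]
grip_width: 0.0073
grasp_force: 60.0
```

Request:
drive_tool:
  rows: [-0.03, -0.006, 0, 0, 0, 0, -1, -0.03, -0.006, 0, 0, 0, 0, -1, -0.01, 0, 0, 0, 0, 0, -1, 0, 0, 0, 0, 0, 0, -1, 0, 0, 0, 0, 0, 0, -1]

```text
time_s: 9.65
tool_pos: [0.411, -0.3145, 0.4975]
tool_rot: [-179.7, -0.2, 93.2]
force: [0.1, 0.0, -5.4]
grip_width: 0.0078
grasp_force: 60.0
```

Run:
```python
from h import *
T=toolR(headR(3,0)); st()
plan([((.415,-.316,.50),T,4)],-1)
```

```text
{'time_s': np.float64(9.65), 'tool_pos': array([ 0.411 , -0.3145,  0.4975]), 'tool_rot': array([-1.797238e+02, -1.763000e-01,  9.318090e+01]), 'force': array([ 0.1302,  0.0394, -5.3626]), 'wrist_torque': array([-0.0794, -0.1304,  0.0131]), 'grip_width': np.float64(0.0078), 'grasp_force': np.float64(59.952)}
[ -0,0.001,-0.001,-0.001,-0.001,0.001,-1, -0,0.001,-0.001,-0.001,-0.001,0.001,-1, -0,0.001,-0.001,-0.001,-0.001,0.001,-1, -0,0.001,-0.001,-0.001,-0.001,0.001,-1 ]
```

Run:
```python
from h import *
F=[];W=[]
for i in range(14):
    c=read_camera("scene" if i else "top")["color"]
    if i==0:b=c
    o=get_obs();F.append(o["force"]);W.append(o["wrist_torque"])
F=np.array(F);W=np.array(W);print(F.mean(0),F.std(0),W.mean(0),W.std(0))
def crop(im,x,y,w,h,k): return cv2.resize(im[y:y+h,x:x+w],None,fx=k,fy=k,interpolation=cv2.INTER_CUBIC)
cv2.imwrite("pics/s5.png",c);cv2.imwrite("pics/t5.png",b)
cv2.imwrite("pics/c5.png",crop(c,285,40,160,120,5))
H=R.from_euler("xyz",o["tool_rot"],degrees=True).as_matrix();p=o["tool_pos"]
for nm,P in(("lug",(0,0,.136)),("h1",(0,-.0375,.095)),("h6",(0,.0375,.095)),("bob",(0,.106,0)),("tail",(0,-.118,0))):
    w=p+H@np.array([P[1],P[0],.3-P[2]]);print(nm,w,proj("scene",w),(proj("scene",w)-[285,40])*5+2)
```

```text
[-0.00917138  0.10933156 -4.98178665] [0.31959295 0.45741988 0.51492481] [-0.10950334 -0.13368105 -0.00489589] [0.03887529 0.02359359 0.02635937]
lug [ 0.40941495 -0.31563598  0.33376146] [402.  123.6] [587. 420.]
h1 [ 0.41119769 -0.35301128  0.29268641] [406.4 133.6] [609. 470.]
h6 [ 0.40720017 -0.27811804  0.29283777] [393.5 154.3] [544.5 573.5]
bob [ 0.40304856 -0.20955028  0.19797747] [377.4 218.2] [464. 893.]
tail [ 0.41498783 -0.43323141  0.19752542] [414.2 154.6] [648. 575.]
```

View pics/c5.png

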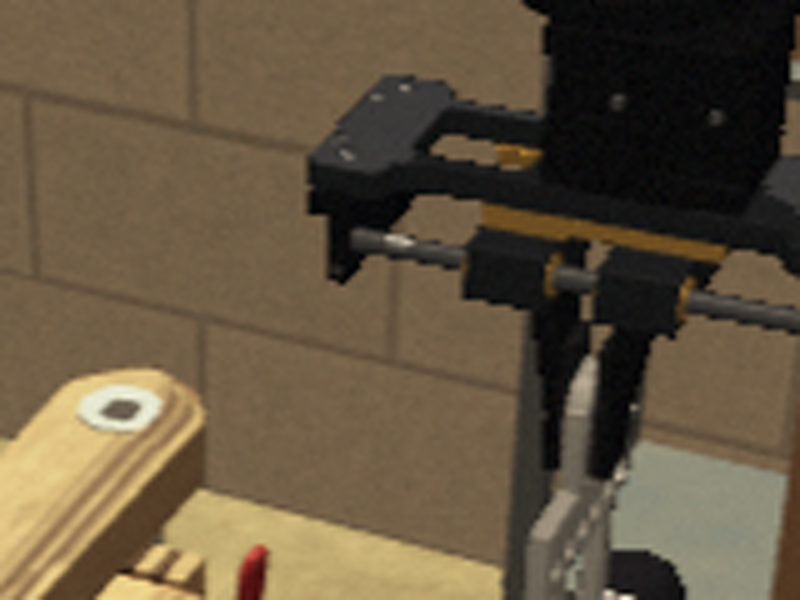

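The picture shows the head upright in the jaws: lug at (585,400), bar end at (550,540), holes facing the robot. Weight is about 5 N and the moment points to a balance point roughly +10 mm toward the bob, so I'll try hole 4 first.

Run:
```python
from h import *
T=toolR(headR(3,0)); st()
plan([((.431,-.3245,.427),T,5)],-1)
```

```text
{'time_s': np.float64(10.35), 'tool_pos': array([ 0.4103, -0.3159,  0.4978]), 'tool_rot': array([-1.797039e+02, -1.156000e-01,  9.305530e+01]), 'force': array([ 0.242 , -1.0087, -4.3586]), 'wrist_torque': array([-0.074, -0.131,  0.018]), 'grip_width': np.float64(0.0073), 'grasp_force': np.float64(59.9511)}
[ -0.002,0.004,0.014,-0.001,-0,0,-1, -0.002,0.004,0.014,-0.001,-0,0,-1, -0.002,0.004,0.014,-0.001,-0,0,-1, -0.002,0.004,0.014,-0.001,-0,0,-1, -0.002,0.004,0.014,-0.001,-0,0,-1 ]
```

Request:
drive_tool:
  rows: [-0.002, 0.004, 0.014, -0.001, 0, 0, -1, -0.002, 0.004, 0.014, -0.001, 0, 0, -1, -0.002, 0.004, 0.014, -0.001, 0, 0, -1, -0.002, 0.004, 0.014, -0.001, 0, 0, -1, -0.002, 0.004, 0.014, -0.001, 0, 0, -1]

```text
time_s: 10.98
tool_pos: [0.4309, -0.3248, 0.4264]
tool_rot: [-180.0, -0.1, 93.1]
force: [-0.1, -0.2, -5.0]
grip_width: 0.0074
grasp_force: 60.0
```

Request:
drive_tool:
  rows: [0, 0, 0, 0, 0, 0, -1, 0, 0, 0, 0, 0, 0, -1]

```text
time_s: 11.22
tool_pos: [0.4306, -0.3248, 0.428]
tool_rot: [180.0, -0.1, 93.1]
force: [0.7, -0.7, -4.2]
grip_width: 0.0076
grasp_force: 60.0
```

```bash
cat > look.py <<'E'
from h import *
import sys
x,y,w,h,k=map(int,sys.argv[2:7])
N=8;c=np.mean([read_camera("scene")["color"].astype(float) for _ in range(N)],0).astype(np.uint8)
o=st();p=o["tool_pos"];H=R.from_euler("xyz",o["tool_rot"],degrees=True).as_matrix()
cv2.imwrite(f"pics/{sys.argv[1]}.png",cv2.resize(c[y:y+h,x:x+w],None,fx=k,fy=k,interpolation=cv2.INTER_CUBIC))
b=read_camera("top")["color"];cv2.imwrite(f"pics/{sys.argv[1]}_top.png",b);cv2.imwrite(f"pics/{sys.argv[1]}_scene.png",c)
for nm,P in [("h%d"%(i+1),(-.004,-.0375+.015*i,.095)) for i in range(6)]+[("lugtop",(0,0,.156)),("barR",(-.004,.05,.114)),("barRlow",(-.004,.05,.084)),("barLtop",(-.004,-.05,.114))]:
    W=p+H@np.array([P[1],P[0],.3-P[2]]);q=proj("scene",W);print(nm,W.round(4),q,((q-[x,y]+.5)*k-.5).round(0))
E
python3 look.py c6 345 130 80 100 6
```

```text
{'time_s': np.float64(11.625), 'tool_pos': array([ 0.4305, -0.3247,  0.4279]), 'tool_rot': array([ 1.79986e+02, -1.01100e-01,  9.30564e+01]), 'force': array([-0.2754, -0.6592, -5.414 ]), 'wrist_torque': array([-0.0914, -0.0897,  0.034 ]), 'grip_width': np.float64(0.0078), 'grasp_force': np.float64(59.9501)}
h1 [ 0.4286 -0.362   0.2229] [396.4 160.2] [311. 184.]
h2 [ 0.4278 -0.347   0.2229] [394.  164.2] [296. 208.]
h3 [ 0.427  -0.332   0.2229] [391.5 168.3] [282. 232.]
h4 [ 0.4262 -0.3171  0.2229] [389.  172.4] [266. 257.]
h5 [ 0.4254 -0.3021  0.223 ] [386.4 176.7] [251. 283.]
h6 [ 0.4246 -0.2871  0.223 ] [383.7 181. ] [235. 308.]
lugtop [ 0.4306 -0.3244  0.2839] [390.6 142.7] [276.  79.]
barR [ 0.4239 -0.2747  0.242 ] [382.2 176.3] [226. 280.]
barRlow [ 0.4239 -0.2746  0.212 ] [381.1 189.4] [219. 359.]
barLtop [ 0.4292 -0.3745  0.2418] [399.2 148.8] [328. 115.]
```

View pics/c6.png

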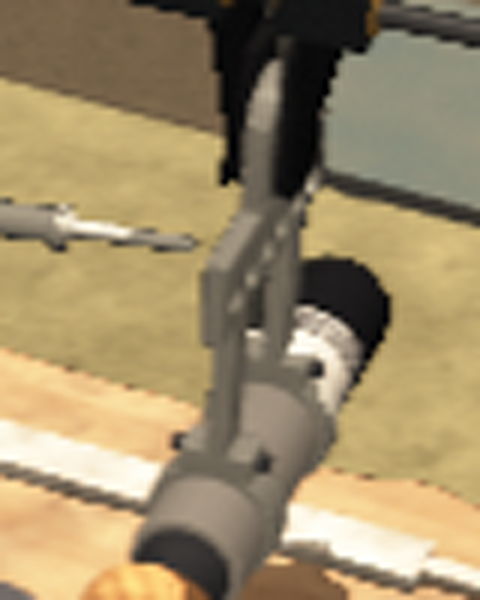

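The picture shows peg tip at (197,243), bar end at (215,300), lug top at (270,65), with hole spots running (240,295) to (312,185) on the bar face. I'll locate the holes numerically.

Run:
```python
from h import *
c=cv2.imread("pics/c6_scene.png")
g=cv2.cvtColor(c,cv2.COLOR_BGR2GRAY)
print("     "+" ".join(f"{x:3d}" for x in range(376,402)))
for y in range(150,192): print(y," ".join(f"{v:3d}" for v in g[y,376:402]))
print(proj("scene",(.4505,-.316,.2197)),proj("scene",(.495,-.3135,.215)),proj("scene",(.4505,-.317,.2197)),proj("scene",(.4505,-.316,.2207)))
```

```text
376 377 378 379 380 381 382 383 384 385 386 387 388 389 390 391 392 393 394 395 396 397 398 399 400 401
150  93  98 102 106 104 102  58   9  15  23 121 147 140 138 105  48  19  14  10   8   9   8  47 119 141 141
151 149 126  98  94  97  98  58  11  14  38  94 118 134 128  88  39  19  14  11  10   8   8  47 119 141 141
152 172 176 180 166 141 117  62   9  14  60  96 107 110 102  78  37  17  12  10  10   9   7  47 118 140 141
153 178 180 179 178 176 176 105   9  15  63  98 107 107  99  73  38  16  13   9   7   9   8  61 123 144 143
154 183 180 178 176 176 174 104   9  13  61  96 106 107  95  63  32  16  12  10   9   7   8  63 126 144 143
155 183 180 177 176 176 175 104  10  15  66  98 104 102  90  62  31  15  12   9   9   6  14  50 120 144 144
156 175 178 179 177 174 140  62  11  16  61  94 103 103  89  54  24  15  12   9   9   8  19  48 121 144 145
157 177 178 178 176 174 106  16  12  15  61  96 105 102  89  53  22  15  11   9   8   7  38  56 120 145 145
158 170 171 172 172 170 100   8  11  15  90 107 102 100  85  51  22  14  10   8   8  23  84  70  67 108 123
159 163 163 163 164 167 
[... 2895 characters left out ...]
 160 162 129 103 103 100  90  98  88  78 134 154 152 124 104 104  89 118 239 250 249 249 235 180 162 176
187 157 157 139  98  95 101  98 104  88  82 129 148 129 108 102 104  90 200 246 249 247 244 245 231 176 158
188 162 160 159 155 128 105 104 104  90  90 130 147 134 111 103 102 125 237 250 250 249 240 241 242 233 183
189 165 163 161 160 130 107 104 103  89  84 111 132 122 106 103  98 125 154 163 164 168 170 230 241 237 189
190 160 160 161 161 132 107 103 102  87  83  99 108 107 105 104 111 137 150 150 145 114  79 108 216 232 220
191 156 154 156 159 130 106 103  98  86  85  98 103 104 104 102 104 105 108 117 121  86  55  51 202 227 212
[377.  170.9] [355.5 167.8] [377.2 170.6] [377.  170.5]
```

Hole spots are at (389,172) for hole 4 and so on, within 0.5 px of prediction. The peg tip at (378,170.2) has the same offset, so hole and peg are aligned to about 1 mm. Inserting hole 4.

Request:
drive_tool:
  rows: [0, 0.003, 0.0032, 0, 0, 0, -1, 0, 0.004, 0, 0, 0, 0, -1, 0, 0.004, 0, 0, 0, 0, -1, 0, 0.003, 0, 0, 0, 0, -1, 0, 0, 0, 0, 0, 0, -1]

```text
time_s: 12.3
tool_pos: [0.4449, -0.3238, 0.4244]
tool_rot: [-180.0, -0.1, 93.1]
force: [-0.2, 0.8, -5.0]
grip_width: 0.0079
grasp_force: 60.0
```

Request:
drive_tool:
  rows: [0, 0.002, 0, 0, 0, 0, -1, 0, 0.002, 0.0002, 0, 0, 0, -1, 0, 0.002, 0.0002, 0, 0, 0, -1, 0, 0, 0, 0, 0, 0, -1]

```text
time_s: 12.8
tool_pos: [0.4507, -0.3235, 0.424]
tool_rot: [-180.0, -0.1, 93.1]
force: [0.4, -0.4, -4.5]
grip_width: 0.0076
grasp_force: 60.0
```

Request:
drive_tool:
  rows: [0, 0.002, 0.0002, 0, 0, 0, -1, 0, 0.002, 0.0002, 0, 0, 0, -1, 0, 0, 0, 0, 0, 0, -1]

```text
time_s: 13.18
tool_pos: [0.4548, -0.3233, 0.4236]
tool_rot: [-180.0, -0.1, 93.1]
force: [0.6, 0.2, -5.0]
grip_width: 0.0076
grasp_force: 60.0
```

Request:
drive_tool:
  rows: [0, 0.003, 0.0003, 0, 0, 0, -1, 0, 0.003, 0.0003, 0, 0, 0, -1, 0, 0.003, 0.0003, 0, 0, 0, -1, 0, 0, 0, 0, 0, 0, -1]

```text
time_s: 13.68
tool_pos: [0.4639, -0.3228, 0.4227]
tool_rot: [-180.0, -0.1, 93.1]
force: [0.3, -0.4, -5.4]
grip_width: 0.0075
grasp_force: 60.0
```

Request:
drive_tool:
  rows: [0, 0.003, 0.0003, 0, 0, 0, -1, 0, 0.003, 0.0003, 0, 0, 0, -1, 0, 0.003, 0.0003, 0, 0, 0, -1, 0, 0.003, 0.0003, 0, 0, 0, -1, 0, 0, 0, 0, 0, 0, -1]

```text
time_s: 14.3
tool_pos: [0.4758, -0.3221, 0.4215]
tool_rot: [-180.0, -0.1, 93.1]
force: [0.4, 0.6, -5.2]
grip_width: 0.0076
grasp_force: 60.0
```

```bash
python3 look.py c7 325 140 80 100 6
python3 - <<'E'
from h import *
g=cv2.cvtColor(cv2.imread("pics/c7_scene.png"),cv2.COLOR_BGR2GRAY)
print(proj("scene",(.4505,-.316,.2197)))
print("     "+" ".join(f"{x:3d}" for x in range(350,386)))
for y in range(158,186): print(y," ".join(f"{v:3d}" for v in g[y,350:386]))
E
```

```text
{'time_s': np.float64(14.7), 'tool_pos': array([ 0.4754, -0.3223,  0.4216]), 'tool_rot': array([-1.799965e+02, -1.115000e-01,  9.304920e+01]), 'force': array([-0.5108, -0.3466, -5.4257]), 'wrist_torque': array([-0.1429, -0.1314, -0.0125]), 'grip_width': np.float64(0.0076), 'grasp_force': np.float64(59.9503)}
h1 [ 0.4734 -0.3596  0.2166] [374.9 157.9] [302. 110.]
h2 [ 0.4726 -0.3446  0.2166] [372.3 161.8] [286. 133.]
h3 [ 0.4718 -0.3296  0.2166] [369.6 165.8] [270. 157.]
h4 [ 0.471  -0.3147  0.2167] [366.9 169.9] [254. 182.]
h5 [ 0.4702 -0.2997  0.2167] [364.2 174. ] [238. 206.]
h6 [ 0.4694 -0.2847  0.2167] [361.4 178.2] [221. 232.]
lugtop [ 0.4754 -0.322   0.2776] [367.8 140.5] [259.   6.]
barR [ 0.4687 -0.2723  0.2357] [359.3 173.6] [208. 204.]
barRlow [ 0.4687 -0.2722  0.2057] [358.8 186.4] [205. 281.]
barLtop [ 0.4741 -0.3721  0.2355] [377.5 146.7] [318.  43.]
[377.  170.9]
     350 351 352 353 354 355 356 357 358 359 360 361 362 363 364 365 366 367 368 369 370 371 372 373 374 375 376 377 378 379 380 381 382 383 384 385
158 171 173 172 167 164 163 163 167 168  98   7  12  43  86 1
[... 3382 characters left out ...]
  94  84  81  81  80 146 172 172 165 129 104 105  90  80 124 137 145 176 214 221 209 229 172  38  22  23  20
182 165 167 169 171 175 161 124 103 102  94  83  90  85  81 151 176 173 165 130 105 104  88  79 161 210 172 155 199 208 216 186 199 158  58  21  18
183 165 162 163 163 164 125 100 102 103  95  88  99  88  80 146 137 233 225 140 104 103  88  83 234 250 250 239 185 187 192 183 171 196 130  19  18
184 169 169 169 169 171 111  75  98 103  95  96 104  89  79  83 129 158 142 113 104 105  88  92 235 243 247 250 249 234 178 163 177 166 127  62  16
185 165 163 164 168 169 163 159 161 119  94 102 105  90  79 116 143 148 132 112 104 105  88 199 246 250 251 247 246 246 227 179 164 132 127  93  32
```

The numbers show the peg coming out of hole 4's front face, bright line (367,168.7) to (376,170). Going a little deeper, then lowering until the load transfers.

Request:
drive_tool:
  rows: [0, 0.003, 0.0003, 0, 0, 0, -1, 0, 0, 0.001, 0, 0, 0, -1, 0, 0, 0, 0, 0, 0, -1]

```text
time_s: 15.12
tool_pos: [0.4786, -0.322, 0.4201]
tool_rot: [-180.0, -0.1, 93.1]
force: [0.5, 0.0, -4.6]
grip_width: 0.0076
grasp_force: 60.0
```

Request:
drive_tool:
  rows: [0, 0, 0.0005, 0, 0, 0, -1, 0, 0, 0.0005, 0, 0, 0, -1, 0, 0, 0, 0, 0, 0, -1]

```text
time_s: 15.5
tool_pos: [0.4786, -0.3219, 0.4197]
tool_rot: [180.0, -0.1, 93.1]
force: [-0.2, 2.5, -2.2]
grip_width: 0.0078
grasp_force: 59.9
```

Run:
```python
from h import *
F=[]
for i in range(6): read_camera("scene");o=get_obs();F.append(np.r_[o["force"],o["wrist_torque"]])
print(np.mean(F,0),o["tool_pos"],o["time_s"])
```

```text
[-0.31708499  2.00606019 -0.30974079  0.44568324  0.02203237 -0.01745102] [ 0.47860669 -0.32191029  0.41964123] 15.8
```

Request:
drive_tool:
  rows: [0.0006, 0, 0, 0, 0, 0, -1, 0, 0, 0, 0, 0, 0, -1, 0, 0, 0, 0, 0, 0, -1]
  grip_force: 20

```text
time_s: 16.18
tool_pos: [0.4785, -0.3216, 0.4195]
tool_rot: [180.0, -0.1, 93.1]
force: [-0.2, 1.2, 1.1]
grip_width: 0.0076
grasp_force: 20.0
```

Request:
drive_tool:
  rows: [0, 0, 0, 0, 0, 0, -1, 0, 0, 0, 0, 0, 0, -1, 0, 0, 0, 0, 0, 0, -1]
  grip_force: 3

```text
time_s: 16.55
tool_pos: [0.4786, -0.3215, 0.4193]
tool_rot: [180.0, -0.1, 93.1]
force: [0.0, 0.6, 0.2]
grip_width: 0.0079
grasp_force: 3.0
```

Request:
drive_tool:
  rows: [0, 0, 0, 0, 0, 0, -0.6, 0, 0, 0, 0, 0, 0, -0.6, 0, 0, 0, 0, 0, 0, -0.6, 0, 0, 0, 0, 0, 0, -0.6, 0, 0, 0, 0, 0, 0, -0.6]

```text
time_s: 17.18
tool_pos: [0.4785, -0.3215, 0.4193]
tool_rot: [-180.0, -0.1, 93.1]
force: [0.2, 0.4, 0.7]
grip_width: 0.0177
grasp_force: 0.0
```

Run:
```python
from h import *
F=[]
for i in range(12):
    c=read_camera("scene")["color"];o=get_obs();F.append(np.r_[o["force"],o["wrist_torque"]])
print(np.mean(F,0),o["tool_pos"],o["time_s"],o["grip_width"])
cv2.imwrite("pics/s8.png",c);cv2.imwrite("pics/t8.png",read_camera("top")["color"])
cv2.imwrite("pics/c8.png",cv2.resize(c[130:250,310:440],None,fx=5,fy=5,interpolation=cv2.INTER_CUBIC))
```

```text
[ 0.06761474 -0.0096115   0.01688743 -0.01607742 -0.09169767  0.00186905] [ 0.47846088 -0.32152848  0.41927237] 17.775 0.017379146886290584
```

View pics/c8.png

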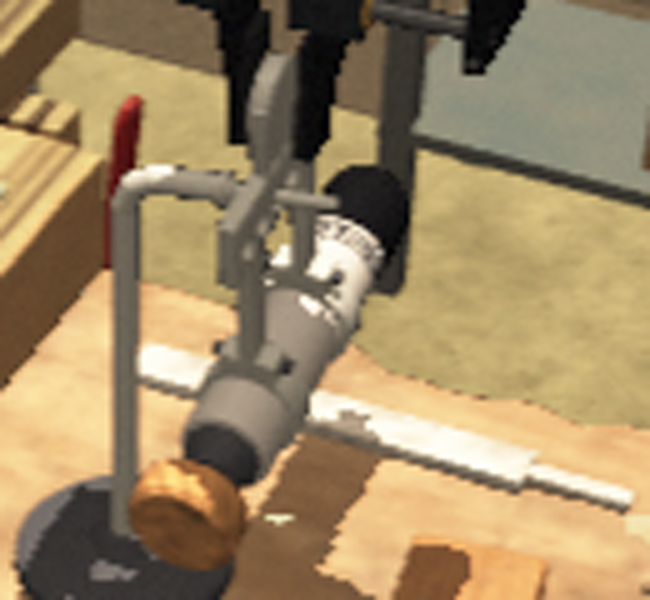

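The picture shows the head hanging on the peg by hole 4, with the bob end at (180,515), the cap at (370,205), and fingers clear on both sides of the lug. Next I'll check the tilt against predictions.

Run:
```python
from h import *
c=cv2.imread("pics/s8.png")
hsv=cv2.cvtColor(c,cv2.COLOR_BGR2HSV)
sub=hsv[215:250,330:362]; m=((sub[...,0]<25)&(sub[...,1]>110)).astype(np.uint8)
n,l,s,ce=cv2.connectedComponentsWithStats(m);k=1+np.argmax(s[1:,4]);print("bob",s[k]+[330,215,0,0,0],ce[k]+[330,215])
dark=(c.max(2)<50).astype(np.uint8)[160:195,372:396]
n,l,s,ce=cv2.connectedComponentsWithStats(dark);k=1+np.argmax(s[1:,4]);print("cap",s[k]+[372,160,0,0,0],ce[k]+[372,160])
# hanging model: hole4 top on peg top, x=.4785
peg=np.array([.4785,-.3144,.2168+.003])
for hn,hy in((4,.0075),):
  for th in(-6,-3,0,3,6,9,12):  # + = bob dips
    H=headR(3,0)@R.from_euler("x",-th,degrees=True).as_matrix()
    o=peg-[0,0,.005]-H@np.array([0,hy,.095])
    f=lambda *P:proj("scene",o+H@np.array(P))
    ring=np.array([f(.024*np.cos(a),yy,.024*np.sin(a)) for yy in(.106,.085) for a in np.linspace(0,6.28,40)])
    rc=np.array([f(.021*np.cos(a),yy,.021*np.sin(a)) for yy in(-.07,-.108) for a in np.linspace(0,6.28,40)])
    print(th,"bob box",ring.min(0),ring.max(0),"cap box",rc.min(0),rc.max(0),"lugtop",f(0,0,.156),"h6",f(-.004,.0375,.095),"h1",f(-.004,-.0375,.095))
```

```text
bob [336 215  26  35 532] [349.06578947 233.10526316]
cap [374 163  18  23 212] [384.72641509 171.29716981]
-6 bob box [330.3 219.2] [357.1 245.7] cap box [363.6 175.6] [387.4 200.7] lugtop [367.2 139.8] h6 [359.7 177.2] h1 [373.1 160.3]
-3 bob box [331.2 219.8] [357.9 246. ] cap box [364.5 172.4] [388.4 197.7] lugtop [366.6 140.4] h6 [359.7 177.9] h1 [373.1 159.2]
0 bob box [332.2 220.3] [358.7 246. ] cap box [365.4 169.2] [389.4 194.8] lugtop [366. 141.] h6 [359.6 178.5] h1 [373.2 158.2]
3 bob box [333.2 220.7] [359.5 245.9] cap box [366.3 165.9] [390.3 191.7] lugtop [365.4 141.7] h6 [359.6 179.2] h1 [373.3 157.3]
6 bob box [334.3 220.9] [360.4 245.5] cap box [367.1 162.7] [391.1 188.6] lugtop [364.8 142.5] h6 [359.6 179.8] h1 [373.3 156.3]
9 bob box [335.4 221. ] [361.4 245. ] cap box [367.9 159.5] [391.9 185.5] lugtop [364.2 143.3] h6 [359.6 180.4] h1 [373.3 155.4]
12 bob box [336.5 220.9] [362.4 244.3] cap box [368.7 156.3] [392.7 182.3] lugtop [363.6 144.3] h6 [359.7 181. ] h1 [373.3 154.6]
```

The cap top edge at row 163 and right edge at 391 mean the bob dips about 6–7°. That agrees with the moment, now with an empty reading to subtract: the balance point is about +19 mm, so hole 5. Re-gripping.

Request:
drive_tool:
  rows: [0, 0, 0, 0, 0, 0, -1, 0, 0, 0, 0, 0, 0, -1, 0, 0, 0, 0, 0, 0, -1]
  grip_force: 5

```text
time_s: 18.2
tool_pos: [0.4785, -0.3215, 0.4193]
tool_rot: [180.0, -0.1, 93.1]
force: [1.2, 0.7, -1.4]
grip_width: 0.008
grasp_force: 5.0
```

Request:
drive_tool:
  rows: [0, 0, 0, 0, 0, 0, -1, 0, 0, 0, 0, 0, 0, -1, 0, 0, -0.001, 0, 0, 0, -1, 0, 0, -0.001, 0, 0, 0, -1, 0, 0, 0, 0, 0, 0, -1]
  grip_force: 60

```text
time_s: 18.82
tool_pos: [0.4782, -0.3215, 0.4205]
tool_rot: [-179.9, -0.2, 93.1]
force: [-0.3, 0.4, -3.9]
grip_width: 0.0077
grasp_force: 60.0
```

Run:
```python
from h import *
F=[]
for i in range(6): read_camera("scene");o=get_obs();F.append(np.r_[o["force"],o["wrist_torque"]])
print(np.mean(F,0),o["tool_pos"],o["tool_rot"],o["time_s"],o["grip_width"])
```

```text
[-0.16733865 -0.19303795 -4.88847823 -0.10283802 -0.11991761 -0.01188567] [ 0.47842629 -0.32151855  0.42111042] [-1.79973825e+02 -1.24251684e-01  9.30574177e+01] 19.125 0.007683820506179734
```

Request:
drive_tool:
  rows: [0, -0.004, -0.0004, 0, 0, 0, -1, 0, -0.004, -0.0004, 0, 0, 0, -1, 0, -0.004, -0.0004, 0, 0, 0, -1, 0, -0.004, -0.0004, 0, 0, 0, -1, 0, -0.004, -0.0004, 0, 0, 0, -1]

```text
time_s: 19.75
tool_pos: [0.4582, -0.3226, 0.4234]
tool_rot: [-180.0, -0.1, 93.1]
force: [-0.0, -0.5, -4.3]
grip_width: 0.0074
grasp_force: 60.0
```

Request:
drive_tool:
  rows: [0, -0.004, -0.0004, 0, 0, 0, -1, 0, -0.004, -0.0004, 0, 0, 0, -1, 0, -0.004, -0.0004, 0, 0, 0, -1, 0, -0.005, -0.0004, 0, 0, 0, -1, 0, -0.006, -0.0004, 0, 0, 0, -1]

```text
time_s: 20.38
tool_pos: [0.4352, -0.3238, 0.4253]
tool_rot: [-180.0, -0.1, 93.1]
force: [-0.1, 0.1, -4.4]
grip_width: 0.0076
grasp_force: 60.0
```

Request:
drive_tool:
  rows: [-0.005, 0, -0.0006, 0, 0, 0, -1, -0.005, 0, -0.0006, 0, 0, 0, -1, -0.005, 0, -0.0006, 0, 0, 0, -1, 0, 0, 0, 0, 0, 0, -1, 0, 0, 0, 0, 0, 0, -1]

```text
time_s: 21.0
tool_pos: [0.4364, -0.3387, 0.4269]
tool_rot: [-180.0, -0.1, 93.1]
force: [-0.1, -0.2, -4.0]
grip_width: 0.0076
grasp_force: 60.0
```

```bash
python3 look.py c9 325 140 80 100 6
python3 - <<'E'
from h import *
g=cv2.cvtColor(cv2.imread("pics/c9_scene.png"),cv2.COLOR_BGR2GRAY)
print("     "+" ".join(f"{x:3d}" for x in range(372,398)))
for y in range(152,184): print(y," ".join(f"{v:3d}" for v in g[y,372:398]))
E
```

```text
{'time_s': np.float64(21.4), 'tool_pos': array([ 0.4363, -0.3387,  0.4271]), 'tool_rot': array([-1.799922e+02, -1.151000e-01,  9.306410e+01]), 'force': array([-0.7562, -0.2985, -3.8976]), 'wrist_torque': array([-0.0729, -0.0972, -0.002 ]), 'grip_width': np.float64(0.0077), 'grasp_force': np.float64(59.9998)}
h1 [ 0.4343 -0.376   0.222 ] [396.3 156.3] [430. 100.]
h2 [ 0.4335 -0.361   0.222 ] [393.9 160.2] [416. 124.]
h3 [ 0.4327 -0.346   0.2221] [391.4 164.2] [401. 148.]
h4 [ 0.4319 -0.331   0.2221] [388.9 168.3] [386. 172.]
h5 [ 0.4311 -0.3161  0.2221] [386.4 172.4] [371. 197.]
h6 [ 0.4303 -0.3011  0.2222] [383.8 176.6] [355. 222.]
lugtop [ 0.4363 -0.3384  0.2831] [390.5 138.7] [396.  -5.]
barR [ 0.4296 -0.2886  0.2412] [382.2 171.9] [346. 194.]
barRlow [ 0.4296 -0.2886  0.2112] [381.2 184.9] [340. 272.]
barLtop [ 0.435  -0.3885  0.241 ] [399.1 144.9] [447.  32.]
     372 373 374 375 376 377 378 379 380 381 382 383 384 385 386 387 388 389 390 391 392 393 394 395 396 397
152 177 177 174 173 172 176 179 165 140 104  44  11  49  89 101  99  93  84  52  23  14  11   9   8   7  18
153 180
[... 2640 characters left out ...]
  86  64  53  34  79 100  98  92  84 138 190 173 162
178 166 163 165 170 172 171 130  97  98  95  85 134 115  80  63  53  51  86 100  99  91  83 149 181 149 155
179 164 167 172 173 173 177 134  97  98  95  84  98  91  80  64  88  86  90  98  97  89  81 204 246 250 239
180 169 169 168 167 168 167 130  97  97  93  84  81  82  82 230 249 239 169  98  98  89  81 224 249 251 250
181 167 166 164 160 159 158 122  96  97  94  85  82  80  78 140 165 219 174  97  98  89 115 235 247 245 247
182 160 161 163 162 161 161 124  96  96  91  83  89  87  79 128 149 137 111  98  97  86 180 244 250 250 248
183 166 164 164 165 163 128  99  97  97  92  88  97  88  82 123 145 131 107  98  96  94 233 250 250 250 223
```

Hole 5's spot at (386.0,172.6) is within 0.3 px of where it should be to line up. Inserting carefully.

Request:
drive_tool:
  rows: [0, 0.004, 0.0004, 0, 0, 0, -1, 0, 0.004, 0.0004, 0, 0, 0, -1, 0, 0.003, 0.0003, 0, 0, 0, -1, 0, 0.002, 0.0002, 0, 0, 0, -1, 0, 0, 0, 0, 0, 0, -1]

```text
time_s: 22.08
tool_pos: [0.4495, -0.338, 0.4256]
tool_rot: [-180.0, -0.1, 93.1]
force: [-1.1, 0.3, -4.7]
grip_width: 0.0075
grasp_force: 60.0
```

Request:
drive_tool:
  rows: [0, 0.003, 0.0003, 0, 0, 0, -1, 0, 0.002, 0.0002, 0, 0, 0, -1, 0, 0.002, 0.0002, 0, 0, 0, -1, 0, 0, 0, 0, 0, 0, -1]

```text
time_s: 22.58
tool_pos: [0.4565, -0.3377, 0.425]
tool_rot: [-180.0, -0.1, 93.1]
force: [0.1, 0.8, -4.0]
grip_width: 0.0077
grasp_force: 60.0
```

Request:
drive_tool:
  rows: [0, 0.003, 0.0003, 0, 0, 0, -1, 0, 0.003, 0.0003, 0, 0, 0, -1, 0, 0, 0, 0, 0, 0, -1]

```text
time_s: 22.95
tool_pos: [0.4626, -0.3373, 0.4244]
tool_rot: [-180.0, -0.1, 93.1]
force: [0.5, 0.7, -4.9]
grip_width: 0.0076
grasp_force: 60.0
```

Request:
drive_tool:
  rows: [0, 0.004, 0.0004, 0, 0, 0, -1, 0, 0.004, 0.0004, 0, 0, 0, -1, 0, 0.004, 0.0004, 0, 0, 0, -1, 0, 0.004, 0.0004, 0, 0, 0, -1, 0, 0, 0, 0, 0, 0, -1]

```text
time_s: 23.58
tool_pos: [0.4787, -0.3363, 0.4227]
tool_rot: [-180.0, -0.1, 93.1]
force: [0.4, -0.3, -5.3]
grip_width: 0.0077
grasp_force: 60.0
```

Request:
drive_tool:
  rows: [0, 0.003, 0.001, 0, 0, 0, -1, 0, 0, 0.0007, 0, 0, 0, -1, 0, 0, 0, 0, 0, 0, -1]

```text
time_s: 23.95
tool_pos: [0.4812, -0.3364, 0.421]
tool_rot: [-180.0, -0.1, 93.1]
force: [-0.3, -0.9, -5.1]
grip_width: 0.0075
grasp_force: 60.0
```

```bash
cat > ft.py <<'E'
from h import *
F=[]
for i in range(5): read_camera("scene");o=get_obs();F.append(np.r_[o["force"],o["wrist_torque"]])
print(np.mean(F,0).round(3),o["tool_pos"],o["tool_rot"],o["time_s"],o["grip_width"])
E
python3 ft.py
```

```text
[ 0.096 -0.173 -4.882 -0.075 -0.116 -0.01 ] [ 0.48121062 -0.3364223   0.42124722] [-1.79998351e+02 -1.07578739e-01  9.30538606e+01] 24.2 0.00760440364375476
```

Request:
drive_tool:
  rows: [0, 0, 0.0005, 0, 0, 0, -1, 0, 0, 0.0005, 0, 0, 0, -1, 0, 0, 0, 0, 0, 0, -1, 0, 0, 0, 0, 0, 0, -1]

```text
time_s: 24.7
tool_pos: [0.4813, -0.3364, 0.4202]
tool_rot: [-180.0, -0.1, 93.1]
force: [-0.4, 1.1, -4.3]
grip_width: 0.0073
grasp_force: 60.0
```

```bash
python3 ft.py
```

```text
[-0.074 -0.132 -4.124 -0.112 -0.062 -0.011] [ 0.48126977 -0.33641417  0.42020101] [-1.79993348e+02 -1.09854606e-01  9.30563859e+01] 24.95 0.007582641930117366
```

Request:
drive_tool:
  rows: [0, 0, 0.0006, 0, 0, 0, -1, 0, 0, 0, 0, 0, 0, -1, 0, 0, 0, 0, 0, 0, -1]

```text
time_s: 25.32
tool_pos: [0.4812, -0.3365, 0.4199]
tool_rot: [180.0, -0.1, 93.1]
force: [0.2, -0.6, -1.5]
grip_width: 0.0078
grasp_force: 60.0
```

```bash
python3 ft.py
```

```text
[-0.477 -0.183 -0.252  0.074  0.123  0.005] [ 0.48125356 -0.33645482  0.41985274] [ 1.79990314e+02 -1.02377365e-01  9.30515077e+01] 25.575 0.007466425462159782
```

Load transferred with little side force. Releasing gradually.

Request:
drive_tool:
  rows: [0, 0, 0, 0, 0, 0, -1, 0, 0, 0, 0, 0, 0, -1]
  grip_force: 15

```text
time_s: 25.82
tool_pos: [0.4814, -0.3364, 0.4198]
tool_rot: [180.0, -0.1, 93.1]
force: [-0.6, 0.6, 0.1]
grip_width: 0.008
grasp_force: 15.0
```

Request:
drive_tool:
  rows: [0, 0, 0, 0, 0, 0, -1, 0, 0, 0, 0, 0, 0, -1, 0, 0, 0, 0, 0, 0, -0.6, 0, 0, 0, 0, 0, 0, -0.6, 0, 0, 0, 0, 0, 0, -0.6]
  grip_force: 3

```text
time_s: 26.45
tool_pos: [0.4813, -0.3363, 0.4195]
tool_rot: [-180.0, -0.1, 93.1]
force: [0.6, 0.2, -0.9]
grip_width: 0.0167
grasp_force: 0.0
```

Request:
drive_tool:
  rows: [0, 0, 0, 0, 0, 0, -0.6, 0, 0, 0, 0, 0, 0, -0.6, 0, 0, 0, 0, 0, 0, -0.6, 0, 0, 0, 0, 0, 0, -0.6, 0, 0, 0, 0, 0, 0, -0.6]

```text
time_s: 27.08
tool_pos: [0.4813, -0.3364, 0.4195]
tool_rot: [-180.0, -0.1, 93.1]
force: [-0.2, -0.3, -1.1]
grip_width: 0.0175
grasp_force: 0.0
```

```bash
cat > tilt.py <<'E'
from h import *
import sys
c=read_camera("scene")["color"];o=st()
cv2.imwrite(f"pics/{sys.argv[1]}_scene.png",c);cv2.imwrite(f"pics/{sys.argv[1]}.png",cv2.resize(c[130:250,310:440],None,fx=5,fy=5,interpolation=cv2.INTER_CUBIC))
g=cv2.cvtColor(c,cv2.COLOR_BGR2GRAY)
peg=np.array([.481,-.3143,.2165+.003])
for th in(-6,-3,0,3,6):
    H=headR(3,0)@R.from_euler("x",-th,degrees=True).as_matrix()
    oo=peg-[0,0,.005]-H@np.array([0,.0225,.095]);f=lambda *P:proj("scene",oo+H@np.array(P))
    q=lambda y,r:np.array([f(r*np.cos(a),yy,r*np.sin(a)) for yy in y for a in np.linspace(0,6.28,40)])
    b,k=q((.106,.085),.024),q((-.07,-.108),.021)
    print(th,"bob",b.min(0),b.max(0),"cap",k.min(0),k.max(0),"h6",f(-.004,.0375,.095),"h1",f(-.004,-.0375,.095))
E
python3 tilt.py c10
```

```text
{'time_s': np.float64(27.125), 'tool_pos': array([ 0.4813, -0.3364,  0.4195]), 'tool_rot': array([-1.799907e+02, -1.144000e-01,  9.305810e+01]), 'force': array([-0.3962, -0.0764,  0.0576]), 'wrist_torque': array([ 0.0483, -0.105 ,  0.011 ]), 'grip_width': np.float64(0.0176), 'grasp_force': np.float64(0.0)}
-6 bob [332.1 215.1] [358.7 241.3] cap [364.9 172.4] [388.5 197.2] h6 [361.3 173.5] h1 [374.4 156.9]
-3 bob [333.1 215.4] [359.5 241.3] cap [365.9 168.9] [389.5 194. ] h6 [361.3 173.8] h1 [374.5 155.6]
0 bob [334.  215.6] [360.3 241.1] cap [366.8 165.4] [390.5 190.8] h6 [361.3 174.2] h1 [374.6 154.2]
3 bob [335.  215.7] [361.1 240.7] cap [367.6 161.9] [391.4 187.5] h6 [361.2 174.5] h1 [374.7 153. ]
6 bob [336.1 215.7] [362.  240.1] cap [368.5 158.4] [392.3 184.2] h6 [361.2 174.8] h1 [374.7 151.7]
```

View pics/c10.png

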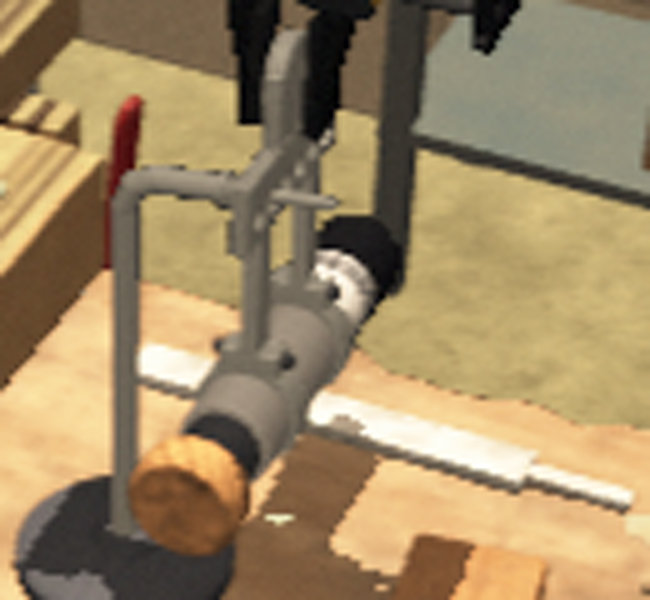

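The picture shows it hanging by hole 5: cap top at (360,215), bob at (190,495). That suggests the tail dips, but it may still be swinging, so I'll track it for a couple of seconds.

```bash
cat > track.py <<'E'
from h import *
def meas(c):
    d=(c.max(2)<55).astype(np.uint8)[150:200,368:396]
    n,l,s,ce=cv2.connectedComponentsWithStats(d);k=1+np.argmax(s[1:,4])
    h=cv2.cvtColor(c,cv2.COLOR_BGR2HSV)[205:252,325:364]
    m=((h[...,0]<20)&(h[...,1]>125)&(h[...,2]>100)).astype(np.uint8)
    n2,l2,s2,c2=cv2.connectedComponentsWithStats(m);j=1+np.argmax(s2[1:,4])
    return np.r_[s[k][:5]+[368,150,0,0,0],ce[k]+[368,150],s2[j]+[325,205,0,0,0],c2[j]+[325,205]].round(1)
if __name__=="__main__":
    for n in("s8.png","c10_scene.png"):print(n,meas(cv2.imread("pics/"+n)).tolist())
    for i in range(24):
        c=read_camera("scene")["color"]
        if i%3==0:print(meas(c).tolist(),get_obs()["time_s"].round(2))
    cv2.imwrite("pics/s11.png",c)
E
python3 track.py
```

```text
s8.png [374.0, 159.0, 19.0, 29.0, 233.0, 385.1, 171.0, 336.0, 222.0, 28.0, 30.0, 296.0, 352.4, 233.5]
c10_scene.png [374.0, 159.0, 19.0, 35.0, 206.0, 384.6, 177.4, 336.0, 217.0, 28.0, 35.0, 513.0, 350.2, 231.5]Traceback (most recent call last):
  File "track.py", line 13, in <module>
    if i%3==0:print(meas(c).tolist(),get_obs()["time_s"].round(2))
                                     ^^^^^^^^^^^^^^^^^^^^^^^^^
AttributeError: 'float' object has no attribute 'round'
```

```bash
sed -i 's/get_obs()\["time_s"\].round(2)/round(get_obs()["time_s"],2)/' track.py; python3 track.py
python3 - <<'E'
from h import *
g=cv2.cvtColor(cv2.imread("pics/s11.png"),cv2.COLOR_BGR2GRAY)
print("     "+" ".join(f"{x:3d}" for x in range(354,394)))
for y in range(152,192): print(y," ".join(f"{v:3d}" for v in g[y,354:394]))
E
```

```text
s8.png [374.0, 159.0, 19.0, 29.0, 233.0, 385.1, 171.0, 336.0, 222.0, 28.0, 30.0, 296.0, 352.4, 233.5]
c10_scene.png [374.0, 159.0, 19.0, 35.0, 206.0, 384.6, 177.4, 336.0, 217.0, 28.0, 35.0, 513.0, 350.2, 231.5]
[372.0, 159.0, 21.0, 37.0, 201.0, 383.7, 180.1, 334.0, 216.0, 30.0, 36.0, 558.0, 349.0, 231.0] 27.23
[372.0, 159.0, 21.0, 38.0, 205.0, 383.5, 180.0, 334.0, 216.0, 30.0, 36.0, 552.0, 348.6, 230.9] 27.38
[374.0, 159.0, 19.0, 34.0, 213.0, 384.5, 176.5, 336.0, 217.0, 28.0, 35.0, 507.0, 350.5, 231.6] 27.52
[375.0, 158.0, 18.0, 31.0, 199.0, 385.5, 173.5, 338.0, 217.0, 26.0, 35.0, 469.0, 351.6, 231.5] 27.68
[374.0, 159.0, 19.0, 31.0, 211.0, 384.6, 175.4, 336.0, 217.0, 28.0, 35.0, 496.0, 350.5, 231.6] 27.82
[373.0, 159.0, 20.0, 35.0, 207.0, 383.7, 178.7, 334.0, 217.0, 30.0, 35.0, 544.0, 349.4, 231.0] 27.98
[373.0, 159.0, 20.0, 37.0, 200.0, 383.8, 179.7, 335.0, 217.0, 29.0, 35.0, 552.0, 349.9, 231.6] 28.12
[374.0, 159.0, 19.0, 33.0, 211.0, 384.6, 176.7, 336.0, 217.0, 28.0, 35.0, 523.0, 350.6, 231.8] 28.27
     354 355 356 357 358 359 360 361 362 363 364 365 366 367 368 369 370 371 372 
[... 5943 characters left out ...]
  96  77  53  38  52  53  47 108 153 164 162
188 163 165 163 164 118  94 106 104  91  80  91 102 105 104 101 104 103 105 100 102 102  91 130 181 216 221 212 196 171 105  45  19  40  53  53  82 143 166 166 167
189 157 158 154 151 132 109 105 105  92  79 104 128 136 135 138 132 121 107 104 102 101 104 126 162 218 220 200 181 151  92  30 125 158 145 122 151 173 172 172 168
190 149 148 144 141 125 107 105 101  87  81 118 139 146 148 147 147 146 139 121 109 115 125 133 131 200 215 193 163 127  76 121 157 163 170 173 174 172 174 174 175
191 208 177 123 133 125 106 106  98  87  86 127 144 146 151 149 150 148 148 145 131 112 120 128 125 127 181 174 136 100 130 157 160 163 167 174 179 176 175 175 174
```

It swings about ±2.5° around a mean of −2 to −3°, so the balance point is ≈ +18.5 mm and hole 5 is the nearest (hole 4 sat at about +7°). I'll clear the gripper straight up and let it settle.

Request:
drive_tool:
  rows: [0, 0, 0, 0, 0, 0, -0.2, 0, 0, 0, 0, 0, 0, -0.2, 0, 0, -0.01, 0, 0, 0, -0.2, 0, 0, -0.02, 0, 0, 0, -0.2, 0, 0, -0.03, 0, 0, 0, -0.2]

```text
time_s: 29.0
tool_pos: [0.4812, -0.3364, 0.4801]
tool_rot: [-179.9, -0.2, 93.1]
force: [0.9, 0.2, -0.3]
grip_width: 0.0347
grasp_force: 0.0
```

Request:
drive_tool:
  rows: [0, 0, -0.04, 0, 0, 0, 0, 0, -0.01, -0.04, 0, 0, 0, 0, 0, -0.03, -0.03, 0, 0, 0, 0, 0, -0.02, 0, 0, 0, 0, 0, 0, 0, 0, 0, 0, 0, 0]

```text
time_s: 29.62
tool_pos: [0.4199, -0.3404, 0.5899]
tool_rot: [180.0, -0.1, 92.9]
force: [0.1, -0.2, 0.4]
grip_width: 0.0432
grasp_force: 0.0
```

Run:
```python
from h import *
from track import meas
for i in range(50):
    c=read_camera("scene")["color"]
    if i%2==0:print(round(get_obs()["time_s"],2),meas(c)[[1,3,5,6,12,13]].tolist())
cv2.imwrite("pics/s12.png",c)
```

```text
29.68 [150.0, 44.0, 385.0, 174.7, 349.9, 231.3]
29.77 [159.0, 35.0, 384.5, 176.6, 349.8, 231.2]
29.88 [156.0, 36.0, 385.0, 174.6, 350.5, 231.2]
29.98 [150.0, 41.0, 385.5, 172.4, 351.0, 231.5]
30.07 [150.0, 41.0, 385.5, 172.2, 350.9, 231.5]
30.18 [158.0, 33.0, 385.0, 175.0, 350.5, 231.6]
30.27 [150.0, 42.0, 385.0, 174.0, 350.3, 231.6]
30.38 [150.0, 44.0, 385.0, 174.0, 350.1, 231.3]
30.48 [158.0, 35.0, 384.6, 176.2, 350.3, 231.3]
30.57 [150.0, 43.0, 385.2, 173.5, 350.6, 231.4]
30.68 [158.0, 35.0, 385.0, 175.2, 350.7, 231.4]
30.77 [158.0, 33.0, 384.7, 175.2, 350.6, 231.3]
30.88 [150.0, 42.0, 385.3, 173.0, 350.4, 231.2]
30.98 [155.0, 36.0, 385.0, 174.6, 350.5, 231.2]
31.07 [154.0, 37.0, 385.3, 173.9, 350.4, 231.4]
31.18 [150.0, 41.0, 385.2, 173.7, 350.4, 231.2]
31.27 [150.0, 41.0, 385.5, 172.8, 350.5, 231.1]
31.38 [150.0, 42.0, 385.3, 173.3, 350.5, 231.2]
31.48 [150.0, 42.0, 385.4, 173.0, 350.5, 231.2]
31.57 [158.0, 34.0, 384.7, 175.5, 350.5, 231.1]
31.68 [150.0, 42.0, 385.3, 173.5, 350.5, 231.3]
31.77 [150.0, 42.0, 385.6, 172.4, 350.5, 231.3]
31.88 [150.0, 42.0, 385.3, 173.1, 350.5, 231.3]
31.98 [150.0, 42.0, 385.3, 173.1, 350.6, 231.3]
32.08 [155.0, 37.0, 385.0, 174.4, 350.6, 231.2]
```

Run:
```python
from h import *
c=np.mean([read_camera("scene")["color"].astype(float) for _ in range(8)],0);g=cv2.cvtColor(c.astype(np.uint8),cv2.COLOR_BGR2GRAY).astype(float)
cv2.imwrite("pics/s13.png",c)
peg=np.array([.481,-.3143,.2165+.003])
for th in(-4,-2,0,2):
    H=headR(3,0)@R.from_euler("x",-th,degrees=True).as_matrix()
    oo=peg-[0,0,.005]-H@np.array([0,.0225,.095]);f=lambda *P:proj("scene",oo+H@np.array(P))
    k=np.array([f(.021*np.cos(a),yy,.021*np.sin(a)) for yy in(-.07,-.108) for a in np.linspace(0,6.28,60)])
    b=np.array([f(.024*np.cos(a),.106,.024*np.sin(a)) for a in np.linspace(0,6.28,60)])
    print(th,"cap",k.min(0),k.max(0),"bob",b.min(0),b.max(0),[f(-.004,-.0375+.015*i,.095).tolist() for i in(0,1,2,3,5)])
for x,y in((375.,155),(372.,159),(369.5,163),(367.,166),(361.3,174.5)):   # local bright blobs of hole 1,2,3,4,6
    ys,xs=np.mgrid[int(y)-2:int(y)+4,int(x)-1:int(x)+3]
    for _ in range(4):
        w=np.clip(g[ys,xs]-95,0,None);ax,ay=(w*xs).sum()/w.sum(),(w*ys).sum()/w.sum()
    print((x,y),round(ax,2),round(ay,2))
print("     "+" ".join(f"{x:3d}" for x in range(368,396)))
for y in list(range(150,176))+list(range(186,192)): print(y," ".join(f"{int(v):3d}" for v in g[y,368:396]))
```

```text
-4 cap [365.5 170.1] [389.2 195.1] bob [332.8 221.1] [355.3 241.3] [[374.5, 156.0], [371.9, 159.4], [369.4, 162.9], [366.7, 166.4], [361.3, 173.7]]
-2 cap [366.2 167.7] [389.8 192.9] bob [333.4 221.6] [355.8 241.3] [[374.6, 155.1], [372.0, 158.7], [369.4, 162.4], [366.7, 166.2], [361.3, 173.9]]
0 cap [366.8 165.4] [390.5 190.8] bob [334.  221.9] [356.4 241.1] [[374.6, 154.2], [372.0, 158.1], [369.4, 162.0], [366.8, 166.0], [361.3, 174.2]]
2 cap [367.4 163.1] [391.1 188.6] bob [334.7 222.3] [357.  240.9] [[374.7, 153.4], [372.1, 157.4], [369.4, 161.6], [366.8, 165.8], [361.3, 174.4]]
(375.0, 155) 375.82 156.33
(372.0, 159) 372.95 159.56
(369.5, 163) 369.21 163.49
(367.0, 166) 367.42 167.58
(361.3, 174.5) 361.39 174.18
     368 369 370 371 372 373 374 375 376 377 378 379 380 381 382 383 384 385 386 387 388 389 390 391 392 393 394 395
150  79  77  76 115 236 216 112  84  80  89 100 102 101 100 100 101  98  90  66  53  50  52  51  52  44  40  94 131
151  82  79  76 115 134 108  85  84  69  92  96  91  93  95  99 102 102  90  66  51  51  51  51  51  45  40 114 141
152  82  78  77 100  96 
[... 2873 characters left out ...]
59
187 105 105 106 114 141 159 148 120 119 121 213 233 222 152 112 128  75  10   8  39  50  44 102 148 159 157 157 156
188 104 104 103 106 107 106  96  73  69  80 204 227 214 158  81  82  58  15  38  51  49  79 138 160 161 162 162 161
189 103 103 102 103 104 104  92  79  80 160 215 218 204 185 120  62  39 122 154 141 117 148 168 168 166 163 161 162
190 112 108 104 102 102 102  92  90 204 231 222 209 193 170 116  58  23 121 157 165 169 168 168 169 169 169 166 163
191 141 135 125 116 107 104 135 136 134 200 215 199 178 150 100  46 119 152 158 162 169 172 172 170 170 168 164 163[ WARN:0@5.878] global loadsave.cpp:1063 imwrite_ Unsupported depth image for selected encoder is fallbacked to CV_8U.
```

Two cues suggest a slight tail dip. I'll remove camera bias by comparing with c7, where the head was still held level in its original grip.

Run:
```python
from h import *
def captop(img):
    g=cv2.cvtColor(cv2.imread(img),cv2.COLOR_BGR2GRAY).astype(float);out=[]
    for x in range(378,383):
        col=g[160:182,x];d=np.diff(col);i=np.argmin(d[:-1]+d[1:]);i=i+ (0 if d[i]<d[i+1] else 1)
        hi,lo=col[max(i-2,0):i].mean(),30.;m=(hi+lo)/2
        j=np.where(col<m)[0];j=j[j>=i-1][0];out.append(160+j-1+(col[j-1]-m)/(col[j-1]-col[j]))
    return np.round(out,2)
def model(o,th):
    H=headR(3.05,0)@R.from_euler("x",-th,degrees=True).as_matrix();oo=o(H)
    f=lambda P:proj("scene",oo+H@np.array(P))
    k=np.array([f((.021*np.cos(a),yy,.021*np.sin(a))) for yy in np.linspace(-.07,-.108,9) for a in np.linspace(0,6.28,200)])
    return [round(k[abs(k[:,0]-x)<.6,1].min(),2) for x in range(378,383)]
hang=lambda x,hy:(lambda H:np.array([x,-.3143+.05*(x-.481),.2165-.105*(x-.481)-.002])-H@np.array([0,hy,.095]))
held=lambda p:(lambda H:np.array(p)-[0,0,.3])
print("c7",captop("pics/c7_scene.png"),[model(held((.4754,-.3223,.4216)),t) for t in(0,)])
print("s8",captop("pics/s8.png"),[model(hang(.4785,.0075),t) for t in(0,3,6)])
print("s13",captop("pics/s13.png"),[model(hang(.481,.0225),t) for t in(-4,-2,0)])
```

```text
c7 [170.34 170.37 170.46 170.53 170.55] [[np.float64(169.0), np.float64(168.8), np.float64(168.8), np.float64(168.8), np.float64(168.9)]]
s8 [163.55 163.07 162.58 162.59 162.58] [[np.float64(169.2), np.float64(169.2), np.float64(169.2), np.float64(169.4), np.float64(169.6)], [np.float64(166.0), np.float64(165.9), np.float64(166.0), np.float64(166.0), np.float64(166.3)], [np.float64(162.8), np.float64(162.7), np.float64(162.7), np.float64(162.7), np.float64(162.9)]]
s13 [171.63 171.58 171.57 171.55 171.56] [[np.float64(170.1), np.float64(170.1), np.float64(170.1), np.float64(170.2), np.float64(170.5)], [np.float64(167.8), np.float64(167.7), np.float64(167.7), np.float64(167.8), np.float64(168.0)], [np.float64(165.5), np.float64(165.4), np.float64(165.4), np.float64(165.4), np.float64(165.6)]]
```

Run:
```python
from h import *
W=[];G=[]
for i in range(24):
    c=read_camera("scene")["color"];W.append(get_obs()["wrist_torque"]);G.append(c.astype(float))
o=st();print(np.mean(W,0),np.std(W,0)/5)
print("motion",abs(np.mean(G[:8],0)-np.mean(G[-8:],0))[150:250,330:395].max())
cv2.imwrite("pics/s14.png",np.mean(G,0).astype(np.uint8))
```

```text
{'time_s': np.float64(33.725), 'tool_pos': array([ 0.4214, -0.3399,  0.5896]), 'tool_rot': array([-1.799905e+02, -1.138000e-01,  9.305610e+01]), 'force': array([ 0.6683,  0.3249, -0.0765]), 'wrist_torque': array([ 0.035 , -0.1253,  0.0267]), 'grip_width': np.float64(0.0434), 'grasp_force': np.float64(0.0)}
[-0.01170093 -0.10617783  0.00979715] [0.00474768 0.00564853 0.00585555]
motion 2.875
```

Taken together, the moment (balance point about +18 to +19 mm), the hanging angle and the pictures (no motion) confirm hole 5, with the head still and about 30 mm onto the peg. Handing in.

```bash
python3 -c "
from cell import *
print(sign_off())"
```

```text
the job is handed in; nothing more can be done
None
```

The head hangs still from hole 5, about 30 mm onto the peg, handed in at about 34 s with the gripper clear; the tail still dips about 3° by my camera estimate, against roughly 6° of bob dip when I tried hole 4. I did not re-measure the disc and blocks afterwards.

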